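# Lift one tray off a nested stack and mark it in the lever punch

### The arm

A 6-joint arm with a two-finger parallel gripper is mounted at the origin on the work surface. World frame = base frame: x ahead of the robot, y to its left, z up, the work surface at z = 0. Lengths are in m, angles in rad, forces in N, time in s.
With the tool pointing down it reaches from about 0.15 to 0.775 m from the base axis. Payload 6.1 kg.
Tool frame: the origin (TCP) lies on the centre line of the jaws, within the pads' length; the fingertips stand 11 mm ahead of it and the grasp point (between the pads) lies 8 mm behind it; z points along the fingers, x is the direction in which the jaws open and shut, and the axes are right-handed (so a half turn about z gives the same grasp; the last joint's range is limited). The gripper opens to 85 mm and grips with 20 to 120 N. Pads are 22 mm wide; open, the fingers measure 114 mm over their backs; the gripper's body (76 mm by 85 mm) begins 54 mm behind the grasp point. The pads swing forward as they close: fully open they stand 13 mm farther back than shut.
Start: joints at [-1.197, 0.126, -0.04, 1.405, 0, 1.571], TCP at [0.192, -0.489, 0.242] pointing down, gripper open.
Joint ranges: [-2.72, 2.72], [-0.95, 1.95], [-1.27, 1.35], [-1.78, 2.02], [-1.46, 1.47], [-3.14, 3.14]. Speed limits (rad/s): [2.39, 2.39, 3.01, 3.14, 3.14, 3.14].

### API

Orientations are given as a rotation vector (axis times angle).
In Python, from bench import env gives the robot as it stands.
- The arm moves only by the tool arm_command, never from a script. Its argument "plan" is a list of rows, each a list of 7 numbers: the opening in per cent of the stroke, from 0 (shut) to 100 (fully open), then the shift along the tool's x, y, z in cm, then the turn, a rotation vector about the tool's x, y, z in degrees. A call has exactly 8 rows; each row is the pose to reach, as a shift and turn from the pose commanded when the call began, along the tool's axes at that moment; what a row does not reach only later rows make up. A row lasts 1/10 s, in which the tool goes at most 50 mm and 8.59 degrees, less where a joint would pass 70% of its speed; a pose out of reach is approached as far as the arm can. A call with a gripper value outside its range is refused whole. The fingers move at their own pace and stop on an object; the grip force is fixed at half the most. Time passes only in rows, so rows that repeat a pose let the fingers close, or fill a call up. It gives the time, the measured TCP pose, the force and the opening at its end, in the units of the state.
- env.read_state(): the state, without advancing time (a new reading comes with each control period).
- env.get_image(name): name is "scene" or "top" or "wrist"; returns (picture, depth): 384x512x3 uint8, red, green, blue; 384x512 float32, m along the optical axis (not along the pixel's ray), 0 where there is no reading.
- env.get_calibration(name): a dict with "fov_y" (degrees; the focal length in pixels is half the picture's height over the tangent of half this angle, whatever the lens; pixels are square), "cx", "cy" (the principal point, pixels), "extrinsics" (4x4, takes a point from world to camera coordinates). Camera axes: x right, y down, z forward; pixel columns grow to the right and rows downward; lengths in m; the calibration is good to about 2 mm. A picture is of the moment at which its call begins: read the wrist's pose just before it. get_calibration takes no time and is no camera call; for the wrist camera it gives the pose at the moment of the call.
- env.hand_in(): hands the job in, once; it reports no verdict.
The state is a dict: "t": time; "qpos": joint angles; "dq": joint speeds; "tau": joint torques, N m; "tool_pos": TCP position; "tool_rot": TCP orientation; "contact_force": force on the tool from outside, world axes, zero at the start; "torque": the same for the moment, N m; "grip_width": finger opening in m.
Only numpy, scipy, OpenCV 4.12 (cv2) and the standard library are available. Lean on these libraries where they do the work, as an engineer would, in place of code of your own. Each camera call takes 0.05 s, during which the arm holds its last target.

### The job

Take the top tray off the nested stack without pulling the tray beneath it up, set it between the guide rails on the green punch's bed and push it fully home against the brass stop. Then pull the punch's red-gripped lever all the way down and ease it slowly back up to its rest, never letting it fly back. Leave the other trays nested in their wooden cradle, and leave the dish, brush and jar where they are.

Things in the scene. Friction and masses are not known exactly. Their poses are not given: they have to be found in the camera images.
- tray_a_c (a point): Centre (half-way up) of the top tray, an open aluminium trough of about 100 g: 159 mm long (its x) by 63 mm wide (y) over the 5 mm high rim, 36 mm high, walls tapering to a 140 x 44 mm bottom. Either way round. Four are nested, each 16 mm above the next, walls within 1 mm: fingers over 14 mm below the rim top also grip the next tray; one lifted askew drags the next.
- tray_b_c (a point): Centre (half-way up) of the next tray, directly under the top one in the stack; same shape and axes. It must stay nested.
- tray_c_c (a point): Centre (half-way up) of the third tray; same shape. It must stay nested.
- tray_d_c (a point): Centre (half-way up) of the lowest tray; same shape. It sits in the cradle.
- cradle: Wooden cradle fixed to the table, 190 x 86 mm, holds the stack; origin at the centre of its underside on the table, x along the trays' length. Its board is 12 mm thick, so with four trays the rim of the top one is 96 mm above the table.
- home (a point): Fixed point on the punch: the tray's centre (half-way up) when home on the bed, tray along x. 68 mm above the table (bed top at 50 mm). x points along the rails to the brass stop and column, y across to the lever's side. From here the stop, 12 mm high, meets the tray's far end. Set the tray down about 70 mm short (-x), clear of the head, then push its near end.
- punch: Green bench punch, fixed; origin on the table under the home point, same axes. Two bed rails, 8 mm high and 54 mm apart, run from x -150 mm (open end) to +75 mm. The head, 56 mm wide and 160 to 260 mm above the table, begins at x +10 mm; the 22 mm thick ram below it at x +30 mm ends 100 mm above the table when up. Column at x +105 mm on.
- lever (a joint): Angle of the punch lever, rad: 0 at rest (up), 0.96 at the bottom stop. It turns about a level axle along the home point's y. A spring pushes it back up: about 2 N at the grip at the top and 8 N at the bottom. Let go when low it flies up at several rad/s.
- lever_grip (a point): Centre of the lever's red grip, a level bar 22 mm thick and 76 mm long across the lever (along the home point's y). At rest it stands about 295 mm above the table, and it swings down on a 200 mm radius in an upright plane, from 25 degrees above level to 30 degrees below, ending 110 mm above the table. It can be pushed down from above or gripped.
- lever_pivot (a point): Point on the lever's axle, 200 mm from lever_grip and in the same upright plane of swing, 210 mm above the table; fixed.
- dish: White shallow dish, 130 mm across, 20 mm high; origin under its centre. Leave alone.
- brush: Brush, 190 mm long, lying on the table; origin under its middle. Leave alone.
- jar: Small jar, 60 mm across, 75 mm high; origin under its centre. Leave alone.
Mind the look-alikes: they are no part of the job. Leave any blue or turquoise look-alike of the part that bears tray_b_c alone.

How it is judged:
On the way, in this order (a step that is already met when the one before it is completed fails the run):
1. the top tray lies on the bed between the rails, home against the stop (x of tray_a_c in the frame of home between -0.007 and 0.007 m and y of tray_a_c in the frame of home between -0.008 and 0.008 m and z of tray_a_c in the frame of home between -0.004 and 0.004 m and angle between the x axis of tray_a_c and the x axis of home, either way round below 0.1 rad and angle between tray_a_c's own z axis and vertical below 0.06 rad), for 0.2 s.
2. the lever is pulled all the way down with the tray home (all of step 1 and value of joint lever above 0.9 rad), for 0.1 s.
At the end, for the whole second after the job is handed in: Top tray at rest on the bed (height within 4 mm), within 7 mm of home, 8 mm of the rails' middle and 0.1 rad of their direction; lever back up (below 0.05 rad); the other three trays nested in the cradle, level (0.06 rad), within 10 mm of its middle and 4 mm of their height (all of step 1 and value of joint lever below 0.05 rad and linear speed of tray_a below 0.01 m/s and z of tray_d_c in the frame of cradle between 0.026 and 0.034 m and horizontal distance between each of tray_d_c, tray_c_c, tray_b_c and cradle below 0.01 m and angle between each of tray_d_c, tray_c_c, tray_b_c's own z axis and vertical below 0.06 rad and z of tray_c_c in the frame of cradle between 0.042 and 0.05 m and z of tray_b_c in the frame of cradle between 0.058 and 0.066 m); the robot touches nothing.
It fails at once if the next tray is pulled up more than 6 mm (z of tray_b_c in the frame of cradle above 0.068 m).
It fails at once if the lever flies back up (faster than 2.2 rad/s) (velocity of joint lever below -2.2 rad/s).
It fails at once if the dish, brush or jar is moved more than 20 mm (distance of any of dish, brush, jar from where it was at the start of the episode above 0.02 m).
It also fails if it takes over 72 s, if anything falls off the work surface, if the arm or the gripper's body presses on something with over 40 N, if the wrist force passes 120 N, or if a joint passes its speed limit or range.

## Working session

There is one attempt and no reset: what is moved stays moved. The work goes in short steps, Python scripts to look and compute and a tool call to move; the robot and the scene stay as the last step left them, time stands still between calls to the robot, and variables do not carry over. Pictures are saved under pics/ and viewed, and the job is handed in when it is done.

Besides the shell and the picture viewer there is one more tool, called after ">>>" by a JSON object that holds its "method" and its "body", one argument or row to a line. arm_command: Moves the arm, as the interface text tells. Its arguments: {"type":"object","properties":{"plan":{"type":"array","items":{"type":"array","items":{"type":"number"}}}},"required":["plan"]}

```bash
mkdir -p pics; ls
python3 - <<'E'
from bench import env
import cv2,numpy as np
s=env.read_state();print(s)
for n in ["scene","top"]:
    im,d=env.get_image(n);c=env.get_calibration(n)
    np.savez(f"pics/{n}0.npz",im=im,d=d,K=[c["fov_y"],c["cx"],c["cy"]],E=c["extrinsics"])
    cv2.imwrite(f"pics/{n}0.png",im[:,:,::-1]);print(n,c,(d>0).mean())
E
```

```text
pics
{'t': 0.0, 'qpos': array([-1.19699312e+00,  1.26379045e-01, -4.06288563e-02,  1.40541361e+00,
        2.79586803e-06,  1.57079641e+00]), 'dq': array([ 0.00043065, -0.00014799, -0.00068162,  0.00087992,  0.00030046,
       -0.00116298]), 'tau': array([ 1.01846263e-04, -4.35911536e+01,  3.52924418e+01,  1.72827282e-02,
       -2.65336587e-05, -5.42672552e-06]), 'tool_pos': array([ 0.19156093, -0.48836843,  0.24151943]), 'tool_rot': array([-2.59477324e+00,  1.76945897e+00,  2.10601908e-03]), 'contact_force': array([ 0.22320765, -0.25498762,  0.49480594]), 'torque': array([ 0.03167177, -0.01768138,  0.00113777]), 'grip_width': 0.0855399616489441}
scene {'fov_y': 53.430062141275535, 'cx': 260.4365859271934, 'cy': 193.06228287108215, 'extrinsics': array([[ 0.37919985,  0.92513483,  0.01824904, -0.27245212],
       [ 0.56259931, -0.21485403, -0.7983231 , -0.15160479],
       [-0.73463562,  0.31299089, -0.60195283,  1.68888111],
       [ 0.        ,  0.        ,  0.        ,  1.        ]])} 0.9960174560546875
top {'fov_y': 48.78564158755845, 'cx': 257.8007111469394, 'cy': 193.93028823189206, 'extrinsics': array([[-0.07467691, -0.99719617,  0.00481218,  0.08067855],
       [-0.97525469,  0.0720251 , -0.20902316,  0.60142383],
       [ 0.20809049, -0.0203023 , -0.97789885,  1.15303153],
       [ 0.        ,  0.        ,  0.        ,  1.        ]])} 0.99615478515625
```

View pics/scene0.png

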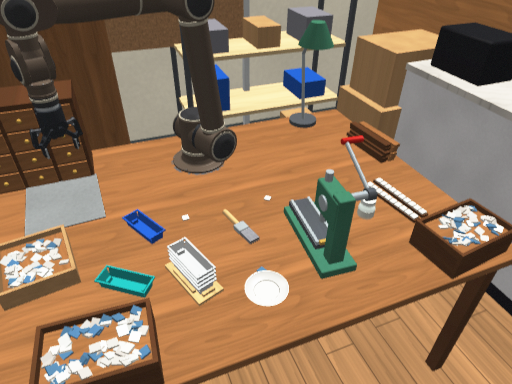

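View pics/top0.png

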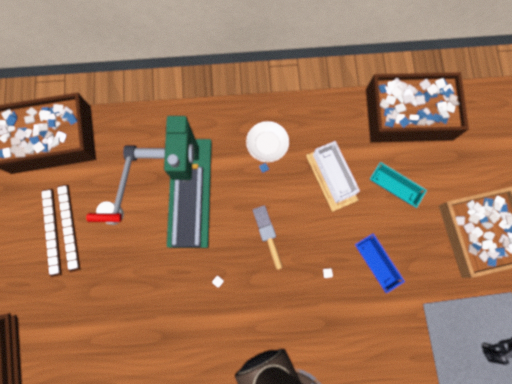

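The stack is at about (335,175) in the top view, with the punch at (188,200) and its open end toward the robot. The lever's red grip is at (103,217), with the jar just under it. The blue and turquoise trays at (380,263) and (398,185) are the look-alikes.

```bash
cat > h.py <<'E'
import numpy as np,cv2
def load(n):
    z=np.load(f"pics/{n}.npz");return z["im"],z["d"],z["K"],z["E"]
def cloud(d,K,E):
    h,w=d.shape;f=h/2/np.tan(np.radians(K[0])/2)
    v,u=np.mgrid[:h,:w]
    P=np.stack([(u-K[1])/f*d,(v-K[2])/f*d,d],-1)
    return (P-E[:3,3])@E[:3,:3]
def ray(u,v,z,K,E,h=384):
    f=h/2/np.tan(np.radians(K[0])/2);R=E[:3,:3];c=-R.T@E[:3,3]
    r=R.T@np.array([(u-K[1])/f,(v-K[2])/f,1]);return c+r*(z-c[2])/r[2]
def grab(n,name):
    from bench import env
    s=env.read_state();c=env.get_calibration(n);im,d=env.get_image(n)
    np.savez(f"pics/{name}.npz",im=im,d=d,K=[c["fov_y"],c["cx"],c["cy"]],E=c["extrinsics"])
    cv2.imwrite(f"pics/{name}.png",im[:,:,::-1]);return s
E
python3 - <<'E'
from h import *
im,d,K,E=load("top0");P=cloud(d,K,E)
hsv=cv2.cvtColor(im,cv2.COLOR_RGB2HSV)
big=cv2.resize(im[100:260,40:380],None,fx=2.3,fy=2.3,interpolation=cv2.INTER_CUBIC);cv2.imwrite("pics/topz.png",big[:,:,::-1])
def rect(m,name):
    pts=P[m][:,:2].astype(np.float32);r=cv2.minAreaRect(pts*1000);print(name,m.sum(),np.round(r[0],1),np.round(r[1],1),round(r[2],1),'z',np.percentile(P[m][:,2],[2,50,98]).round(3))
win=lambda a,b,c,e:np.pad(np.ones((e-c,b-a),bool),((c,384-e),(a,512-b)))
Z=P[...,2]
w=win(300,365,130,220); rect(w&(Z>.088),'rim'); rect(w&(Z>.004)&(Z<.03),'cradle-ish'); rect(w&(Z>.004),'all')
w=win(160,215,110,255)
for lo,hi in [(.04,.047),(.047,.053),(.053,.065),(.24,.28)]: 
    m=w&(Z>lo)&(Z<hi)
    if m.sum()>5: rect(m,(lo,hi))
red=(hsv[...,1]>180)&((hsv[...,0]<6)|(hsv[...,0]>174))&win(80,125,205,230); rect(red,'grip')
green=(hsv[...,0]>60)&(hsv[...,0]<90)&(hsv[...,1]>100)&w
rect(green&(Z<.1),'greenlow');rect(green&(Z>.2),'greenhi');
rect(win(110,170,140,165)&(Z>.15),'axle');rect(win(95,125,195,215)&(Z>.03)&(Z<.1),'jar')
rect(win(240,295,115,168)&(Z>.008),'dish');rect(win(245,290,200,275)&(Z>.005),'brush')
E
```

```text
rim 395 [ 517.5 -117. ] [155.9 458.7] 61.7 z [0.088 0.095 1.253]
cradle-ish 730 [ 664.1 -195.2] [195.3 282.4] 84.3 z [0.004 0.011 0.025]
all 2250 [ 561.4 -151.3] [249.9 539.8] 69.4 z [0.004 0.062 0.099]
(0.04, 0.047) 231 [621.  240.2] [ 81.  295.3] 85.6 z [0.041 0.046 0.047]
(0.047, 0.053) 1158 [605.6 241.4] [ 80.5 264.6] 85.3 z [0.047 0.05  0.053]
(0.053, 0.065) 664 [624.8 237.6] [ 78.6 298.8] 84.4 z [0.053 0.057 0.063]
(0.24, 0.28) 1237 [707.  232.7] [ 57.1 140.6] 85.6 z [0.245 0.26  0.273]
grip 259 [527.5 395.5] [76.3 17.9] 84.7 z [0.295 0.303 0.308]
greenlow 1108 [635.8 236.6] [114.9 323.5] 85.4 z [0.025 0.03  0.065]
greenhi 1182 [553.  179.7] [456.8  93.3] 19.2 z [0.209 0.26  0.273]
axle 650 [566.9 186. ] [482.6 116.7] 43.9 z [0.209 0.224 0.289]
jar 165 [600.8 465.4] [56.4 34.2] 81.8 z [0.038 0.074 0.08 ]
dish 827 [598.2  -3.8] [126.7 491.7] 89.8 z [0.008 0.014 0.024]
brush 722 [470.2  21.1] [234.3 116.4] 0.6 z [0.005 0.017 0.025]
```

View pics/topz.png

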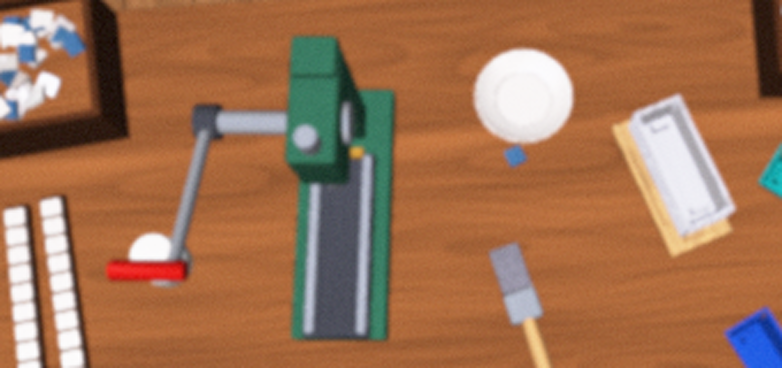

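```bash
cat >> h.py <<'E'
def big(m):
    n,l,s,_=cv2.connectedComponentsWithStats(m.astype(np.uint8),connectivity=8);return l==1+np.argmax(s[1:,4])
def win(a,b,c,e): return np.pad(np.ones((e-c,b-a),bool),((c,384-e),(a,512-b)))
def rect(P,m,name):
    pts=P[m][:,:2].astype(np.float32);r=cv2.minAreaRect(pts*1000)
    print(name,m.sum(),np.round(r[0],1),np.round(r[1],1),round(r[2],1),'z',np.percentile(P[m][:,2],[2,50,98]).round(4));return r
E
python3 - <<'E'
from h import *
for n,W in [("top0",dict(st=(300,365,130,220),p=(160,215,110,255),g=(80,125,205,230))),("scene0",dict(st=(160,225,235,300),p=(280,360,165,275),g=(335,370,130,150)))]:
    im,d,K,E=load(n);P=cloud(d,K,E);Z=P[...,2];ok=(d>0.3)
    hsv=cv2.cvtColor(im,cv2.COLOR_RGB2HSV);print(n)
    w=win(*W['st'])&ok
    rect(P,big(w&(Z>.085)&(Z<.11)),'rim'); rect(P,big(w&(Z>.007)&(Z<.11)),'all')
    cr=big(w&(abs(Z-.012)<.006)&(hsv[...,1]<190)&(hsv[...,0]>14)&(hsv[...,2]>150)); rect(P,cr,'cradle')
    # rim via white mask rays at z=.096
    wm=big(w&(Z>.08)&(Z<.11)); ys,xs=np.where(wm)
    q=np.array([ray(x,y,.096,K,E)[:2] for x,y in zip(xs,ys)],np.float32)*1000;print('rayrim',cv2.minAreaRect(q))
    w=win(*W['p'])&ok
    rect(P,big(w&(Z>.0475)&(Z<.053)&(hsv[...,1]<100)),'bed')
    rail=w&(Z>.0545)&(Z<.062)&(hsv[...,1]<90)
    nn,l,s,_=cv2.connectedComponentsWithStats(rail.astype(np.uint8))
    for i in range(1,nn):
        if s[i,4]>40:rect(P,l==i,f'rail{i}')
    brass=w&(hsv[...,0]>12)&(hsv[...,0]<30)&(hsv[...,1]>150)&(hsv[...,2]>120)&(Z>.045)&(Z<.08)
    if brass.sum()>3: rect(P,brass,'brass')
    head=big(w&(Z>.252)&(Z<.268)); rect(P,head,'head')
    red=big((hsv[...,1]>180)&((hsv[...,0]<6)|(hsv[...,0]>174))&win(*W['g'])&ok); rect(P,red,'grip')
E
```

```text
top0
rim 394 [ 654.1 -191. ] [159.5  64.9] 19.3 z [0.0858 0.0945 0.0999]
all 2024 [ 653.  -188.8] [190.4  84.8] 19.8 z [0.0089 0.0627 0.0978]
cradle 378 [ 652.6 -189.3] [189.2  84.9] 19.5 z [0.0067 0.0116 0.0175]
rayrim ((652.4443359375, -189.26589965820312), (160.3996124267578, 67.2729263305664), 18.905824661254883)
bed 981 [586.1 238.6] [ 71.2 226. ] 85.1 z [0.0476 0.05   0.0527]
rail1 258 [588.6 212.5] [ 17.7 224.9] 84.4 z [0.0547 0.0577 0.0617]
rail4 93 [620.2 272.1] [10.5 92. ] 85.3 z [0.0547 0.0573 0.0608]
rail14 102 [526.2 279.5] [11.4 86.1] 85.4 z [0.0547 0.0577 0.0614]
brass 16 [703.1 215.1] [12.7  9.1] 83.6 z [0.0554 0.0609 0.0655]
head 826 [706.  233.2] [ 56.7 137.1] 85.3 z [0.2537 0.2592 0.2664]
grip 259 [527.5 395.5] [76.3 17.9] 84.7 z [0.2954 0.3034 0.3077]
scene0
rim 356 [ 653.2 -191.8] [162.6  65.4] 18.9 z [0.0856 0.0929 0.0966]
all 2080 [ 654.5 -192.7] [191.   85.9] 19.6 z [0.0082 0.0611 0.0955]
cradle 390 [ 654.4 -193.8] [191.   85.2] 20.5 z [0.0071 0.0106 0.0171]
rayrim ((658.242431640625, -193.8916015625), (164.80726623535156, 67.9538803100586), 19.04768943786621)
bed 442 [580.7 247.2] [ 57.8 211.1] 84.7 z [0.0476 0.0493 0.0524]
rail1 45 [535.9 277.5] [ 12.2 110.1] 85.1 z [0.0547 0.0564 0.0595]
rail2 137 [589.6 208.7] [ 12.  227.8] 85.6 z [0.0546 0.0565 0.0607]
brass 16 [705.9 216. ] [ 8.4 22.8] 3.6 z [0.0587 0.0609 0.0633]
head 483 [711.5 231.1] [ 57.6 138.2] 84.4 z [0.2528 0.2588 0.2678]
grip 139 [318.6 563.2] [ 83.3 595.9] 52.9 z [0.0262 0.2993 0.3053]
```

Cradle centre is about (653.3, -190.5) mm, with its long axis at +19.3°. The rails run at -4.9°, and home is about (0.624, 0.238). Next I check where the fingertips stand when fully open, using the scene view.

Run:
```python
from h import *
im,d,K,E=load("scene0");P=cloud(d,K,E)
c=im[100:170,10:110];cv2.imwrite("pics/grip0.png",cv2.resize(c,None,fx=7,fy=7,interpolation=cv2.INTER_CUBIC)[:,:,::-1])
m=win(20,100,110,165)&(d>.3)&(abs(P[...,0]-.1916)<.12)&(abs(P[...,1]+.488)<.12)&(P[...,2]>.15)&(P[...,2]<.3)
q=P[m]; 
from scipy.spatial.transform import Rotation as R
Rt=R.from_rotvec([-2.59477324e+00,1.76945897e+00,2.106e-03]).as_matrix();print(Rt.round(3))
t=(q-[0.19156,-0.48837,0.24152])@Rt
for lo in np.arange(-.06,.07,.01):
    k=(t[:,0]>=lo)&(t[:,0]<lo+.01)
    if k.sum(): print(lo.round(2),k.sum(),np.percentile(t[k,2],[50,90,98,100]).round(4))
```

```text
[[ 0.365 -0.931 -0.001]
 [-0.931 -0.365  0.002]
 [-0.002 -0.    -1.   ]]
-0.06 34 [-0.0446 -0.0155 -0.0113 -0.0091]
-0.05 59 [-0.0298 -0.009  -0.0039 -0.0021]
-0.04 4 [-0.0533 -0.0493 -0.048  -0.0477]
0.03 4 [-0.0546 -0.0518 -0.0516 -0.0516]
0.04 54 [-0.0367 -0.0085  0.0003  0.0006]
0.05 52 [-0.036  -0.0149 -0.0077 -0.0076]
0.06 14 [-0.0518 -0.044  -0.041  -0.0402]
```

View pics/grip0.png

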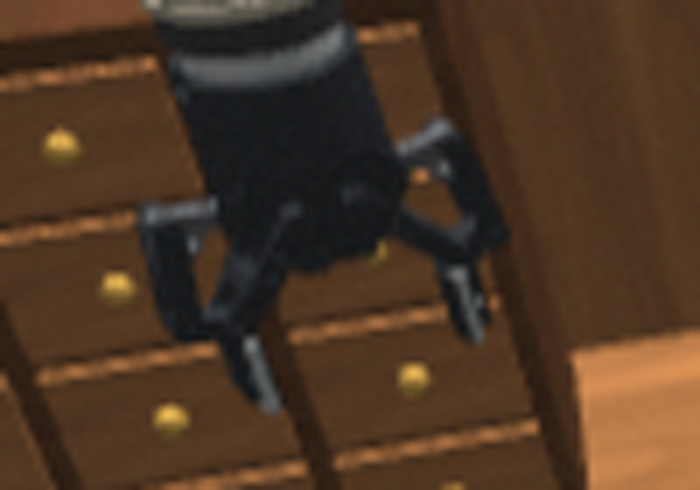

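```bash
cat >> h.py <<'E'
from scipy.spatial.transform import Rotation as Ro
def pose(xang,tilt=0):
    """tool z down, tool x at angle (deg) xang; optional extra turn about tool axes"""
    a=np.radians(xang);x=np.array([np.cos(a),np.sin(a),0]);z=np.array([0,0,-1.]);return np.stack([x,np.cross(z,x),z],1)
def go(p,xang,cmd=None):
    from bench import env
    s=env.read_state();R0=Ro.from_rotvec(s["tool_rot"]).as_matrix();p0=s["tool_pos"]
    sh=R0.T@(np.array(p)-p0)*100;rv=Ro.from_matrix(R0.T@pose(xang)).as_rotvec(degrees=True)
    print('t',round(s['t'],2),'p',p0.round(4),'F',s['contact_force'].round(1),'w',round(s['grip_width'],4),'xang',np.degrees(np.arctan2(R0[1,0],R0[0,0])).round(2),'zax',R0[:,2].round(3),'\n shift cm',sh.round(2),'turn',rv.round(2))
E
python3 -c "
from h import *
go([.653,-.1905,.25],-70.7)"
```

```text
t 0.1 p [ 0.1916 -0.4884  0.2416] F [ 0.5  0.1 -0.4] w 0.0854 xang -68.58 zax [-0.001  0.001 -1.   ] 
 shift cm [-10.89 -53.83  -0.82] turn [0.   0.08 2.12]
```

>>> {"method": "arm_command", "body": {
  "plan": [
    [100, -1, -4, 0, 0, 0, 0.5],
    [100, -2, -9, -0.4, 0, 0, 1],
    [100, -3, -14, -0.8, 0, 0, 1.5],
    [100, -4, -19, -0.8, 0, 0, 2.1],
    [100, -5, -24, -0.8, 0, 0, 2.1],
    [100, -6, -29, -0.8, 0, 0, 2.1],
    [100, -7, -34, -0.8, 0, 0, 2.1],
    [100, -8, -39, -0.8, 0, 0, 2.1]
  ]
}}

```text
t: 0.9
tool_pos: [0.5209, -0.2742, 0.25]
tool_rot: [2.563, -1.817, -0.001]
contact_force: [0.1, -0.2, -0.0]
grip_width: 0.0852
```

```bash
python3 -c "
from h import *
go([.653,-.1905,.25],-70.7)"
```

```text
t 0.9 p [ 0.5209 -0.2742  0.25  ] F [ 0.1 -0.2 -0. ] w 0.0852 xang -70.67 zax [-0.  0. -1.] 
 shift cm [-3.530e+00 -1.524e+01 -1.000e-02] turn [0.03 0.01 0.03]
```

>>> {"method": "arm_command", "body": {
  "plan": [
    [100, -1, -4, 0, 0, 0, 0],
    [100, -2, -8, 0, 0, 0, 0],
    [100, -3, -12, 0, 0, 0, 0],
    [100, -3.5, -15.2, 0, 0, 0, 0],
    [100, -3.5, -15.2, 0, 0, 0, 0],
    [100, -3.5, -15.2, 0, 0, 0, 0],
    [100, -3.5, -15.2, 0, 0, 0, 0],
    [100, -3.5, -15.2, 0, 0, 0, 0]
  ]
}}

```text
t: 1.7
tool_pos: [0.6504, -0.1933, 0.2508]
tool_rot: [2.561, -1.819, 0.0]
contact_force: [0.1, -0.3, 0.5]
grip_width: 0.0855
```

```bash
python3 -c "
from h import *
grab('wrist','w1');go([.653,-.1905,.25],-70.7)
im,d,K,E=load('w1');print(E.round(3),K)"
```

```text
t 1.75 p [ 0.6504 -0.1933  0.2509] F [0.4 0.2 0.2] w 0.0853 xang -70.77 zax [ 0. -0. -1.] 
 shift cm [-0.18 -0.34  0.09] turn [-0.02 -0.02 -0.07]
[[ 0.33  -0.944  0.    -0.397]
 [-0.908 -0.317  0.273  0.491]
 [-0.258 -0.09  -0.962  0.537]
 [ 0.     0.     0.     1.   ]] [ 64.96942523 256.0721699  193.08720693]
```

View pics/w1.png

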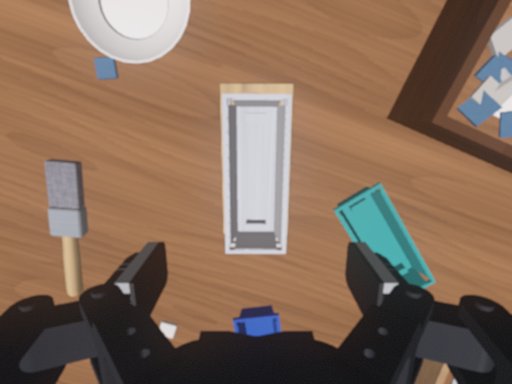

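Run:
```python
from h import *
im,d,K,E=load('w1');P=cloud(d,K,E);Z=P[...,2]
m=big(win(200,310,80,265)&(d>.05)&(Z>.07)&(Z<.12))
h=cv2.convexHull(np.argwhere(m)[:,::-1].astype(np.int32))[:,0]
q=np.array([ray(u,v,.096,K,E)[:2] for u,v in h],np.float32)*1000
print(cv2.minAreaRect(q)); rect(P,m,'rim')
hsv=cv2.cvtColor(im,cv2.COLOR_RGB2HSV)
w=big((hsv[...,1]<50)&(hsv[...,2]>70)&win(205,305,85,265));h=cv2.convexHull(np.argwhere(w)[:,::-1].astype(np.int32))[:,0]
q=np.array([ray(u,v,.096,K,E)[:2] for u,v in h],np.float32)*1000
print(w.sum(),cv2.minAreaRect(q))
go([.653,-.1905,.25],-70.7)
```

```text
((652.0098876953125, -192.90208435058594), (158.39401245117188, 62.930015563964844), 18.878332138061523)
rim 4915 [ 651.6 -193. ] [159.4  63.1] 18.9 z [0.071  0.0935 0.0971]
10759 ((651.9100952148438, -192.59457397460938), (160.34786987304688, 64.81109619140625), 18.836048126220703)
t 1.75 p [ 0.6504 -0.1933  0.2509] F [0.4 0.2 0.2] w 0.0853 xang -70.77 zax [ 0. -0. -1.] 
 shift cm [-0.18 -0.34  0.09] turn [-0.02 -0.02 -0.07]
```

```bash
python3 -c "
from h import *
go([.652,-.1928,.13],-71.1)"
```

```text
t 1.75 p [ 0.6504 -0.1933  0.2509] F [0.4 0.2 0.2] w 0.0853 xang -70.77 zax [ 0. -0. -1.] 
 shift cm [-0.   -0.16 12.09] turn [-0.02 -0.02  0.33]
```

>>> {"method": "arm_command", "body": {
  "plan": [
    [100, 0, 0, 3, 0, 0, 0.3],
    [100, 0, -0.1, 6, 0, 0, 0.3],
    [100, 0, -0.1, 9, 0, 0, 0.3],
    [100, 0, -0.1, 12, 0, 0, 0.3],
    [100, 0, -0.1, 12, 0, 0, 0.3],
    [100, 0, -0.1, 12, 0, 0, 0.3],
    [100, 0, -0.1, 12, 0, 0, 0.3],
    [100, 0, -0.1, 12, 0, 0, 0.3]
  ]
}}

```text
t: 2.55
tool_pos: [0.6532, -0.1926, 0.1327]
tool_rot: [-2.557, 1.824, -0.005]
contact_force: [-0.4, 0.8, 0.6]
grip_width: 0.0854
```

```bash
python3 -c "
from h import *
go([.652,-.1928,.0905],-71.1)"
```

```text
t 2.55 p [ 0.6532 -0.1926  0.1327] F [-0.4  0.8  0.6] w 0.0854 xang -71.0 zax [ 0.003 -0.001 -1.   ] 
 shift cm [-0.03  0.14  4.22] turn [-0.17 -0.12  0.1 ]
```

>>> {"method": "arm_command", "body": {
  "plan": [
    [100, 0, 0.1, 1, 0, 0, 0],
    [100, 0, 0.1, 2, 0, 0, 0],
    [100, 0, 0.1, 3, 0, 0, 0],
    [100, 0, 0.1, 3, 0, 0, 0],
    [100, 0, 0.1, 3, 0, 0, 0],
    [100, 0, 0.1, 3, 0, 0, 0],
    [100, 0, 0.1, 3, 0, 0, 0],
    [100, 0, 0.1, 3, 0, 0, 0]
  ]
}}

```text
t: 3.35
tool_pos: [0.6516, -0.1925, 0.1007]
tool_rot: [-2.558, 1.824, -0.001]
contact_force: [0.1, -0.4, -0.8]
grip_width: 0.0855
```

```bash
python3 -c "
from h import *
go([.652,-.1928,.0905],-71.1)
grab('wrist','w2');go([.652,-.1928,.0905],-71.1)"
```

```text
t 3.35 p [ 0.6516 -0.1925  0.1007] F [ 0.1 -0.4 -0.8] w 0.0855 xang -70.99 zax [ 0.001 -0.    -1.   ] 
 shift cm [ 0.04 -0.03  1.02] turn [-0.03 -0.02  0.11]
t 3.4 p [ 0.6515 -0.1925  0.1007] F [ 0.7 -0.5  0.6] w 0.0854 xang -70.98 zax [ 0.001 -0.    -1.   ] 
 shift cm [ 0.05 -0.03  1.02] turn [-0.03 -0.02  0.12]
```

View pics/w2.png

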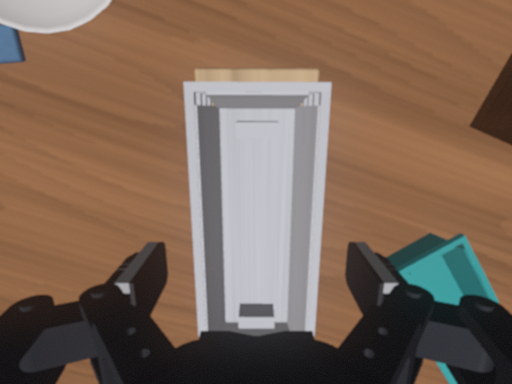

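Run:
```python
from h import *
im,d,K,E=load('w2');P=cloud(d,K,E);Z=P[...,2]
m=big(win(175,345,78,325)&(d>.05)&(Z>.088)&(Z<.104))
h=cv2.convexHull(np.argwhere(m)[:,::-1].astype(np.int32))[:,0]
q=np.array([ray(u,v,.096,K,E)[:2] for u,v in h],np.float32)*1000
print(cv2.minAreaRect(q));rect(P,m,'r')
from bench import env
R=pose(-71);p=np.array([.6515,-.1925,.1007])
for v in (110,150,190,230):
    us=np.where(m[v])[0];print(v,us.min(),us.max(),[((ray(u,v,.096,K,E)-p)@R*1000).round(1)[:2] for u in(us.min(),us.max())])
```

```text
((669.2001953125, -186.84490966796875), (122.06035614013672, 62.89107131958008), 18.874797821044922)
r 9578 [ 666.3 -187.8] [128.3  63.5] 18.7 z [0.0885 0.0955 0.097 ]
110 186 329 [array([-30.6, -68.1]), array([ 31.7, -68.1])]
150 188 326 [array([-30.7, -50.7]), array([ 31.5, -50.7])]
190 190 324 [array([-30.9, -32. ]), array([ 31.8, -32. ])]
230 193 321 [array([-30.7, -11.8]), array([ 31.6, -11.9])]
```

>>> {"method": "arm_command", "body": {
  "plan": [
    [100, 0.05, 0, 0.5, 0, 0, 0.1],
    [100, 0.05, 0, 1, 0, 0, 0.1],
    [100, 0.05, 0, 1, 0, 0, 0.1],
    [100, 0.05, 0, 1, 0, 0, 0.1],
    [100, 0.05, 0, 1, 0, 0, 0.1],
    [100, 0.05, 0, 1, 0, 0, 0.1],
    [85, 0.05, 0, 1, 0, 0, 0.1],
    [85, 0.05, 0, 1, 0, 0, 0.1]
  ]
}}

```text
t: 4.2
tool_pos: [0.6515, -0.1929, 0.0904]
tool_rot: [-2.556, 1.826, -0.0]
contact_force: [-0.4, 0.4, 0.4]
grip_width: 0.0725
```

```bash
python3 -c "
from h import *
go([.652,-.1928,.0905],-71.1)"
```

```text
t 4.2 p [ 0.6515 -0.1929  0.0904] F [-0.4  0.4  0.4] w 0.0725 xang -71.08 zax [ 0. -0. -1.] 
 shift cm [ 0.   -0.05 -0.01] turn [-0.01 -0.    0.02]
```

>>> {"method": "arm_command", "body": {
  "plan": [
    [70, 0, 0, 0, 0, 0, 0],
    [40, 0, 0, 0, 0, 0, 0],
    [40, 0, 0, 0, 0, 0, 0],
    [40, 0, 0, 0, 0, 0, 0],
    [40, 0, 0, 0, 0, 0, 0],
    [40, 0, 0, 0, 0, 0, 0],
    [40, 0, 0, -0.2, 0, 0, 0],
    [40, 0, 0, -0.4, 0, 0, 0]
  ]
}}

```text
t: 5.0
tool_pos: [0.6511, -0.1928, 0.0937]
tool_rot: [2.556, -1.826, -0.002]
contact_force: [0.9, 0.1, -0.2]
grip_width: 0.0608
```

```bash
python3 -c "
from h import *
grab('wrist','w3');go([.652,-.1928,.0905],-71.1)"
```

```text
t 5.05 p [ 0.6513 -0.1928  0.0941] F [-0.5 -0.  -0.6] w 0.0607 xang -71.08 zax [-0.001  0.    -1.   ] 
 shift cm [ 0.02 -0.07  0.36] turn [0.03 0.03 0.02]
```

View pics/w3.png

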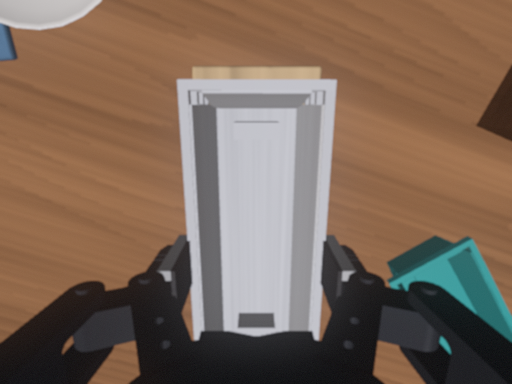

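>>> {"method": "arm_command", "body": {
  "plan": [
    [40, 0, 0, -0.1, 0, 0, 0],
    [40, 0, 0, -0.2, 0, 0, 0],
    [40, 0, 0, -0.3, 0, 0, 0],
    [40, 0, 0, -0.4, 0, 0, 0],
    [40, 0, 0, -0.4, 0, 0, 0],
    [40, 0, 0, -0.4, 0, 0, 0],
    [40, 0, 0, -0.4, 0, 0, 0],
    [40, 0, 0, -0.4, 0, 0, 0]
  ]
}}

```text
t: 5.85
tool_pos: [0.6514, -0.1929, 0.0982]
tool_rot: [2.556, -1.826, -0.0]
contact_force: [0.1, -0.3, -1.6]
grip_width: 0.0608
```

```bash
python3 -c "
from h import *
grab('scene','s3');go([.652,-.1928,.0905],-71.1)
im,d,K,E=load('s3')
a=load('scene0')[0]
c=np.hstack([cv2.resize(x[225:305,150:230],None,fx=4.8,fy=4.8,interpolation=cv2.INTER_CUBIC) for x in (a,im)])
cv2.imwrite('pics/s3z.png',c[:,:,::-1])"
```

```text
t 5.9 p [ 0.6515 -0.1929  0.0982] F [-0.   0.7 -0.7] w 0.0611 xang -71.08 zax [-0.  0. -1.] 
 shift cm [ 0.01 -0.05  0.77] turn [0.   0.   0.02]
```

View pics/s3z.png

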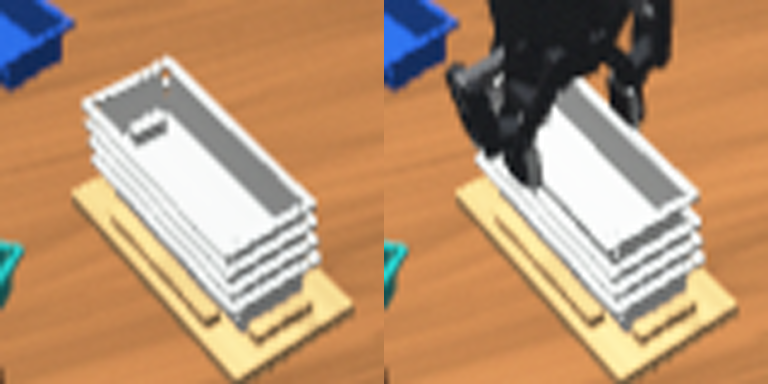

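The gap under the top rim has grown by about 8 mm, and the lower three trays are unchanged. I keep lifting.

>>> {"method": "arm_command", "body": {
  "plan": [
    [40, 0, 0, -0.4, 0, 0, 0],
    [40, 0, 0, -0.9, 0, 0, 0],
    [40, 0, 0, -1.5, 0, 0, 0],
    [40, 0, 0, -2.3, 0, 0, 0],
    [40, 0, 0, -3.5, 0, 0, 0],
    [40, 0, 0, -5.5, 0, 0, 0],
    [40, 0, 0, -8, 0, 0, 0],
    [40, 0, 0, -10, 0, 0, 0]
  ]
}}

```text
t: 6.7
tool_pos: [0.6517, -0.193, 0.2008]
tool_rot: [-2.556, 1.826, -0.003]
contact_force: [-0.0, -0.4, -0.6]
grip_width: 0.0612
```

```bash
python3 -c "
from h import *
grab('scene','s4')
im,d,K,E=load('s4')
cv2.imwrite('pics/s4z.png',cv2.resize(im[150:310,130:370],None,fx=3.2,fy=3.2,interpolation=cv2.INTER_CUBIC)[:,:,::-1])
# punch lateral: y_p unit
go([.554,.243,.2],85.1);go([.554,.243,.2],-94.9)
from bench import env;print(env.read_state()['qpos'].round(2))"
```

```text
t 6.75 p [ 0.6527 -0.1933  0.2045] F [-0.6 -0.6  2.3] w 0.0608 xang -71.08 zax [ 0.006 -0.002 -1.   ] 
 shift cm [-44.47  -4.81   0.31] turn [   0.21   -0.48 -156.18]
t 6.75 p [ 0.6527 -0.1933  0.2045] F [-0.6 -0.6  2.3] w 0.0608 xang -71.08 zax [ 0.006 -0.002 -1.   ] 
 shift cm [-44.47  -4.81   0.31] turn [-0.35 -0.15 23.82]
[-0.29  0.43  0.27  1.41  0.    2.52]
```

View pics/s4z.png

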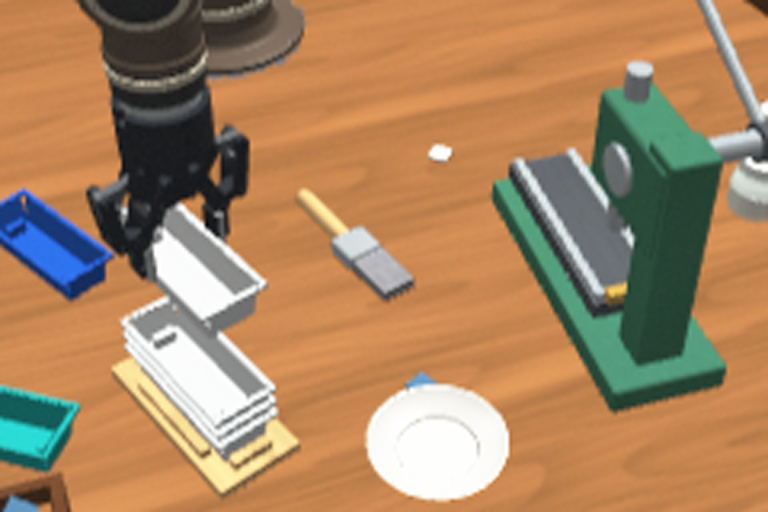

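```bash
python3 -c "
from h import *
go([.52,.247,.2],85.1)"
```

```text
t 6.75 p [ 0.6527 -0.1933  0.2045] F [-0.6 -0.6  2.3] w 0.0608 xang -71.08 zax [ 0.006 -0.002 -1.   ] 
 shift cm [-45.95  -1.72   0.29] turn [   0.21   -0.48 -156.18]
```

>>> {"method": "arm_command", "body": {
  "plan": [
    [40, -1.5, 0, 0, 0, 0, -6],
    [40, -4, 0, 0, 0, 0, -14],
    [40, -6.5, 0, 0, 0, 0, -22],
    [40, -9, 0, 0, 0, 0, -30],
    [40, -12, 0, 0, 0, 0, -38],
    [40, -15, 0, 0, 0, 0, -46],
    [40, -18, 0, 0, 0, 0, -54],
    [40, -21, 0, 0, 0, 0, -62]
  ]
}}

```text
t: 7.55
tool_pos: [0.5829, 0.0068, 0.1986]
tool_rot: [-3.132, 0.24, -0.001]
contact_force: [-0.3, -0.7, -0.0]
grip_width: 0.0609
```

```bash
python3 -c "
from h import *
go([.52,.247,.2],85.1)"
```

```text
t 7.55 p [0.5829 0.0068 0.1986] F [-0.3 -0.7 -0. ] w 0.0609 xang -8.76 zax [ 0.001  0.    -1.   ] 
 shift cm [ -9.88 -22.78  -0.14] turn [ 2.000e-02 -3.000e-02 -9.386e+01]
```

>>> {"method": "arm_command", "body": {
  "plan": [
    [40, -1, -2, 0, 0, 0, -8],
    [40, -2.5, -4.5, 0, 0, 0, -16],
    [40, -4, -7, 0, 0, 0, -24],
    [40, -5.5, -9, 0, 0, 0, -32],
    [40, -7, -11, 0, 0, 0, -40],
    [40, -8.5, -13, 0, 0, 0, -48],
    [40, -9.9, -15, 0, 0, 0, -56],
    [40, -9.9, -17, 0, 0, 0, -64]
  ]
}}

```text
t: 8.35
tool_pos: [0.5111, 0.1902, 0.199]
tool_rot: [-2.783, -1.458, -0.001]
contact_force: [-0.0, -0.3, -1.0]
grip_width: 0.0608
```

```bash
python3 -c "
from h import *
go([.52,.247,.2],85.1)"
```

```text
t 8.35 p [0.5111 0.1902 0.199 ] F [-0.  -0.3 -1. ] w 0.0608 xang 55.3 zax [ 0.  0. -1.] 
 shift cm [ 5.18 -2.5  -0.1 ] turn [ 1.00e-02 -2.00e-02 -2.98e+01]
```

>>> {"method": "arm_command", "body": {
  "plan": [
    [40, 1, -0.5, 0, 0, 0, -8],
    [40, 2.5, -1.2, 0, 0, 0, -16],
    [40, 4, -2, 0, 0, 0, -24],
    [40, 5.2, -2.5, 0, 0, 0, -29.8],
    [40, 5.2, -2.5, 0, 0, 0, -29.8],
    [40, 5.2, -2.5, 0, 0, 0, -29.8],
    [40, 5.2, -2.5, 0, 0, 0, -29.8],
    [40, 5.2, -2.5, 0, 0, 0, -29.8]
  ]
}}

```text
t: 9.15
tool_pos: [0.5219, 0.2455, 0.1985]
tool_rot: [2.323, 2.115, 0.0]
contact_force: [0.5, -0.7, -1.5]
grip_width: 0.0608
```

```bash
python3 -c "
from h import *
go([.547,.2447,.15],85.1)
grab('wrist','w5');grab('top','t5')"
```

```text
t 9.15 p [0.5219 0.2455 0.1985] F [ 0.5 -0.7 -1.5] w 0.0608 xang 84.61 zax [ 0. -0. -1.] 
 shift cm [0.16 2.51 4.85] turn [ 0.01  0.   -0.49]
```

View pics/w5.png

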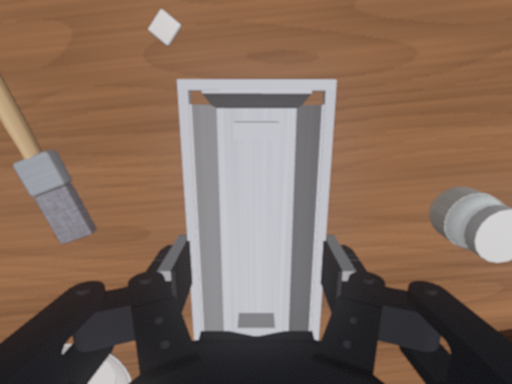

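View pics/t5.png

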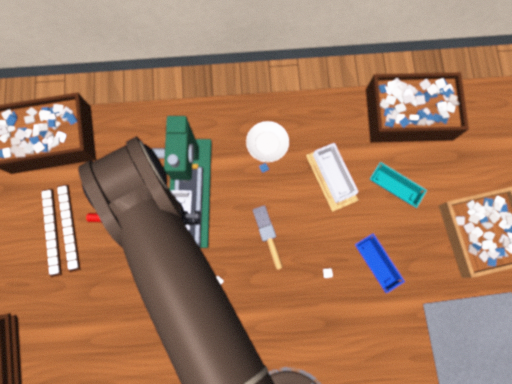

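```bash
python3 -c "
from h import *
grab('scene','s5')
im,d,K,E=load('s5')
cv2.imwrite('pics/s5z.png',cv2.resize(im[60:280,220:470],None,fx=2.7,fy=2.7,interpolation=cv2.INTER_CUBIC)[:,:,::-1])
"
```

```text
(no output)
```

View pics/s5z.png

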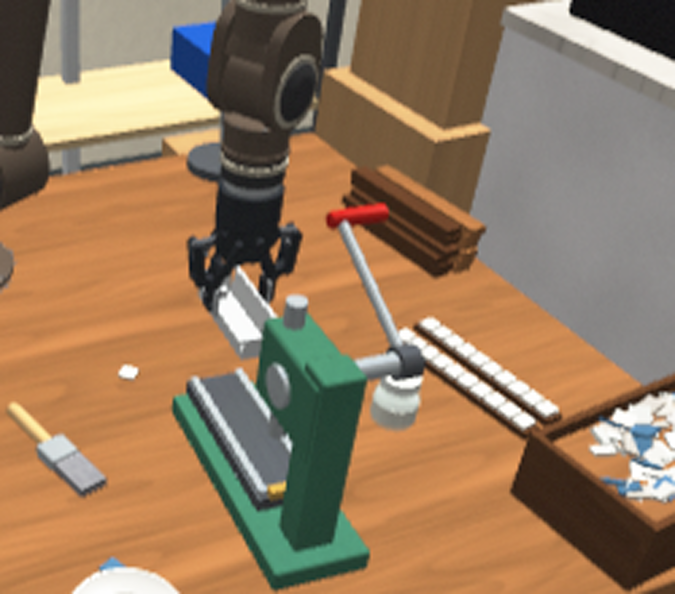

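Run:
```python
from h import *
im,d,K,E=load('s5');P=cloud(d,K,E)
m=win(290,350,60,170)&(d>.3)&(P[...,0]<.62)&(P[...,0]>.4)&(P[...,1]<.45)
for z in np.arange(.12,.5,.03):
    k=m&(P[...,2]>z)&(P[...,2]<z+.03)
    if k.sum():print(z.round(2),k.sum(),np.percentile(P[k],[1,99],axis=0).round(3).tolist())
im,d,K,E=load('s5');m=win(345,370,130,150);hsv=cv2.cvtColor(im,cv2.COLOR_RGB2HSV)
m=win(338,370,130,150)&(hsv[...,1]>180)&((hsv[...,0]<6)|(hsv[...,0]>174))&(d>.3)&(P[...,2]>.25);rect(P,m,'grip')
```

```text
0.15 25 [[0.449, 0.227, 0.169], [0.478, 0.275, 0.18]]
0.18 79 [[0.448, 0.217, 0.181], [0.519, 0.282, 0.206]]
0.21 78 [[0.514, 0.195, 0.21], [0.54, 0.294, 0.24]]
0.24 247 [[0.506, 0.181, 0.24], [0.544, 0.308, 0.27]]
0.27 392 [[0.511, 0.177, 0.271], [0.562, 0.374, 0.299]]
0.3 158 [[0.515, 0.206, 0.3], [0.562, 0.379, 0.33]]
0.33 234 [[0.507, 0.207, 0.331], [0.562, 0.274, 0.36]]
0.36 193 [[0.512, 0.208, 0.36], [0.561, 0.271, 0.39]]
0.39 244 [[0.511, 0.207, 0.39], [0.562, 0.272, 0.42]]
0.42 258 [[0.507, 0.206, 0.42], [0.57, 0.278, 0.449]]
0.45 304 [[0.504, 0.19, 0.45], [0.579, 0.297, 0.48]]
0.48 478 [[0.505, 0.189, 0.48], [0.58, 0.298, 0.51]]
grip 122 [531.8 393. ] [77.2 22.6] 81.4 z [0.2896 0.3005 0.3053]
```

>>> {"method": "arm_command", "body": {
  "plan": [
    [40, 0.1, 0.8, 1, 0, 0, -0.5],
    [40, 0.15, 1.6, 2, 0, 0, -0.5],
    [40, 0.15, 2.5, 4, 0, 0, -0.5],
    [40, 0.15, 2.5, 6, 0, 0, -0.5],
    [40, 0.15, 2.5, 8, 0, 0, -0.5],
    [40, 0.15, 2.5, 9.5, 0, 0, -0.5],
    [40, 0.15, 2.5, 9.5, 0, 0, -0.5],
    [40, 0.15, 2.5, 9.5, 0, 0, -0.5]
  ]
}}

```text
t: 10.1
tool_pos: [0.547, 0.2451, 0.1026]
tool_rot: [-2.312, -2.126, 0.002]
contact_force: [-1.0, -0.7, 0.3]
grip_width: 0.0608
```

```bash
python3 -c "
from h import *
go([.547,.2447,.081],85.1)
grab('scene','s6');grab('wrist','w6');grab('top','t6')
im=load('s6')[0];a=cv2.resize(im[130:280,270:370],None,fx=3.9,fy=3.9,interpolation=cv2.INTER_CUBIC)
im=load('t6')[0];b=cv2.resize(im[110:260,150:250],None,fx=3.9,fy=3.9,interpolation=cv2.INTER_CUBIC)
cv2.imwrite('pics/s6z.png',np.hstack([a,b])[:,:,::-1])
"
```

```text
t 10.1 p [0.547  0.2451 0.1026] F [-1.  -0.7  0.3] w 0.0608 xang 85.2 zax [-0.001 -0.001 -1.   ] 
 shift cm [-0.04  0.01  2.16] turn [-0.07  0.04  0.1 ]
```

View pics/s6z.png

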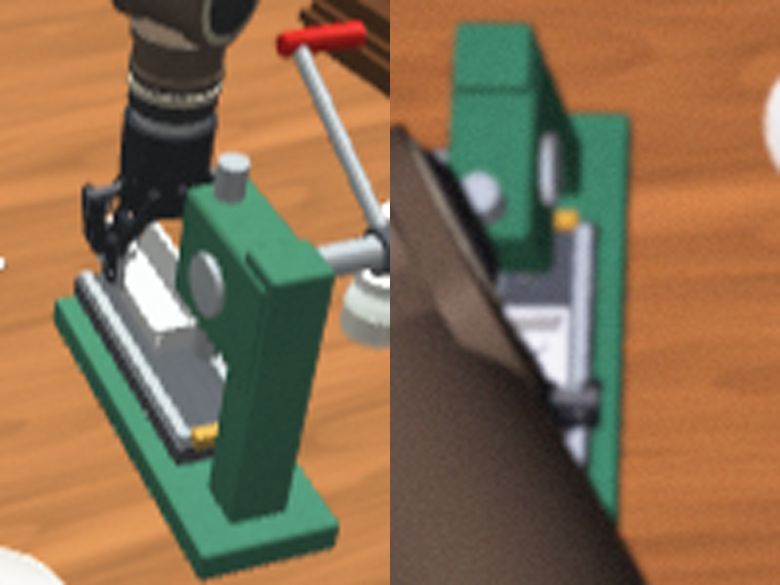

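View pics/w6.png

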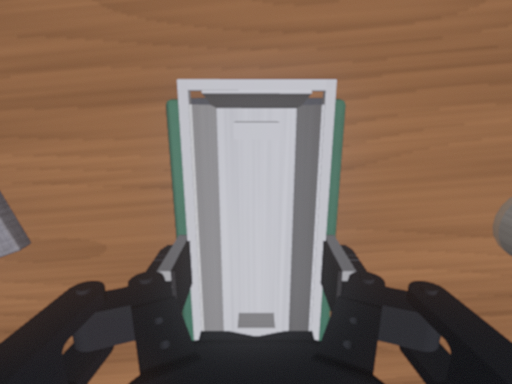

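Run:
```python
from h import *
im,d,K,E=load('w6');P=cloud(d,K,E)
hsv=cv2.cvtColor(im,cv2.COLOR_RGB2HSV)
g=(hsv[...,0]>60)&(hsv[...,0]<95)&(hsv[...,1]>90)
R=pose(85.2);p=np.array([.547,.2451,.1026])
print('z',np.median(P[g&win(160,180,110,200)][:,2]))
for v in range(106,230,20):
    u=np.where(g[v])[0];l=(ray(u.min(),v,.03,K,E)-p)@R*1000;r=(ray(u.max(),v,.03,K,E)-p)@R*1000
    print(v,u.min(),u.max(),l[:2].round(1),r[:2].round(1),((l+r)/2)[0].round(2))
ys,xs=np.where(g);print('near end row',ys.min(),((ray(170,ys.min(),.03,K,E)-p)@R*1000).round(1))
```

```text
z nan
  return _methods._mean(a, axis=axis, dtype=dtype,
  ret = ret.dtype.type(ret / rcount)
Traceback (most recent call last):
ValueError: zero-size array to reduction operation minimum which has no identity
```

Run:
```python
from h import *
im,d,K,E=load('w6');P=cloud(d,K,E)
hsv=cv2.cvtColor(im,cv2.COLOR_RGB2HSV)
print(hsv[150,168:190].tolist(), P[150,176].round(3),E.round(2))
g=(hsv[...,0]>60)&(hsv[...,0]<95)&(hsv[...,1]>70)&(hsv[...,2]>30)&win(100,400,90,330)
R=pose(85.2);p=np.array([.547,.2451,.1026])
for v in range(106,230,20):
    u=np.where(g[v])[0]
    if len(u)<4: continue
    l=(ray(u.min(),v,.03,K,E)-p)@R*1000;r=(ray(u.max(),v,.03,K,E)-p)@R*1000
    print(v,u.min(),u.max(),l[:2].round(1),r[:2].round(1),((l+r)/2)[0].round(2))
```

```text
[[13, 105, 133], [22, 61, 105], [69, 51, 100], [75, 71, 111], [76, 76, 117], [76, 77, 123], [76, 76, 124], [76, 76, 124], [77, 75, 123], [78, 77, 123], [77, 78, 124], [77, 74, 124], [80, 49, 135], [93, 16, 164], [113, 11, 191], [116, 10, 200], [124, 9, 200], [120, 9, 200], [120, 9, 200], [116, 9, 200], [120, 8, 199], [116, 9, 198]] [0.501 0.195 0.031] [[ 0.08  1.    0.   -0.29]
 [ 0.96 -0.08  0.27 -0.5 ]
 [ 0.27 -0.02 -0.96  0.1 ]
 [ 0.    0.    0.    1.  ]]
106 168 343 [-57.2 -70. ] [ 57.  -70.1] -0.09
126 169 341 [-57.6 -57.2] [ 56.7 -57.3] -0.42
146 171 340 [-57.3 -44. ] [ 57.1 -44.1] -0.09
166 172 338 [-57.6 -30.3] [ 56.8 -30.3] -0.43
186 174 337 [-57.3 -16. ] [ 57.1 -16.1] -0.08
206 176 335 [-57.   -1.3] [56.8 -1.3] -0.08
226 177 334 [-57.3  14.1] [57.2 14. ] -0.08
```

>>> {"method": "arm_command", "body": {
  "plan": [
    [40, 0, 0, 0.6, 0, 0, 0],
    [40, 0, 0, 1.2, 0, 0, 0],
    [40, 0, 0, 1.7, 0, 0, 0],
    [40, 0, 0, 2, 0, 0, 0],
    [40, 0, 0, 2.15, 0, 0, 0],
    [40, 0, 0, 2.15, 0, 0, 0],
    [40, 0, 0, 2.15, 0, 0, 0],
    [40, 0, 0, 2.15, 0, 0, 0]
  ]
}}

```text
t: 11.05
tool_pos: [0.5471, 0.2454, 0.082]
tool_rot: [2.312, 2.127, 0.001]
contact_force: [-0.1, 0.3, -0.8]
grip_width: 0.0609
```

```bash
python3 -c "
from h import *
go([.547,.2447,.081],85.1)
"
```

```text
t 11.05 p [0.5471 0.2454 0.082 ] F [-0.1  0.3 -0.8] w 0.0609 xang 85.21 zax [ 0.  0. -1.] 
 shift cm [-0.07 -0.    0.1 ] turn [ 0.02 -0.01  0.11]
```

>>> {"method": "arm_command", "body": {
  "plan": [
    [40, 0, 0, 0.1, 0, 0, 0],
    [40, 0, 0, 0.1, 0, 0, 0],
    [60, 0, 0, 0.1, 0, 0, 0],
    [80, 0, 0, 0.1, 0, 0, 0],
    [100, 0, 0, 0.1, 0, 0, 0],
    [100, 0, 0, 0.1, 0, 0, 0],
    [100, 0, 0, -1, 0, 0, 0],
    [100, 0, 0, -3, 0, 0, 0]
  ]
}}

```text
t: 11.85
tool_pos: [0.546, 0.2449, 0.1112]
tool_rot: [-2.311, -2.126, 0.004]
contact_force: [0.8, -0.0, -0.3]
grip_width: 0.0857
```

```bash
python3 -c "
from h import *
grab('wrist','w7');im,d,K,E=load('w7')
go([.43,.2554,.15],85.1)
go([.43,.2554,.077],85.1)
"
```

```text
t 11.9 p [0.548  0.2458 0.1159] F [0.6 0.9 2.2] w 0.0853 xang 85.22 zax [ 0.003  0.001 -1.   ] 
 shift cm [ -0.02 -11.82  -3.44] turn [ 0.17 -0.09  0.12]
t 11.9 p [0.548  0.2458 0.1159] F [0.6 0.9 2.2] w 0.0853 xang 85.22 zax [ 0.003  0.001 -1.   ] 
 shift cm [ -0.03 -11.85   3.86] turn [ 0.17 -0.09  0.12]
```

View pics/w7.png

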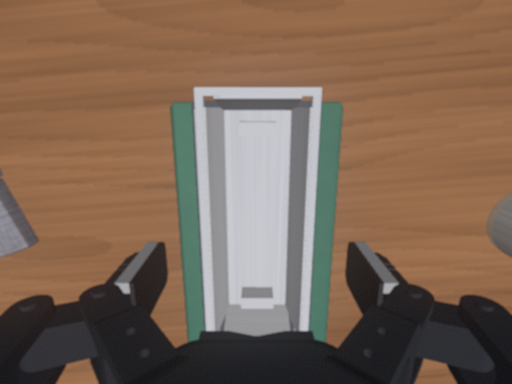

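>>> {"method": "arm_command", "body": {
  "plan": [
    [100, 0, -1, -3, 0, 0, 0],
    [50, 0, -4, -4, 0, 0, 0],
    [0, 0, -8, -4, 0, 0, 0],
    [0, 0, -12, -4, 0, 0, 0],
    [0, 0, -12, -2, 0, 0, 0],
    [0, 0, -12, 1, 0, 0, 0],
    [0, 0, -12, 1, 0, 0, 0],
    [0, 0, -12, 1, 0, 0, 0]
  ]
}}

```text
t: 12.7
tool_pos: [0.4273, 0.2553, 0.1024]
tool_rot: [-2.312, -2.127, 0.001]
contact_force: [0.4, -0.3, 0.5]
grip_width: 0.0003
```

```bash
python3 -c "
from h import *
grab('scene','s8')
go([.43,.2554,.077],85.1)
im=load('s8')[0];a=cv2.resize(im[130:280,260:380],None,fx=4,fy=4,interpolation=cv2.INTER_CUBIC)
cv2.imwrite('pics/s8z.png',a[:,:,::-1])
"
```

```text
t 12.75 p [0.4279 0.2556 0.103 ] F [0.4 0.1 0. ] w -0.0001 xang 85.21 zax [ 0.001  0.001 -1.   ] 
 shift cm [-0.    0.21  2.6 ] turn [ 0.05 -0.03  0.11]
```

View pics/s8z.png

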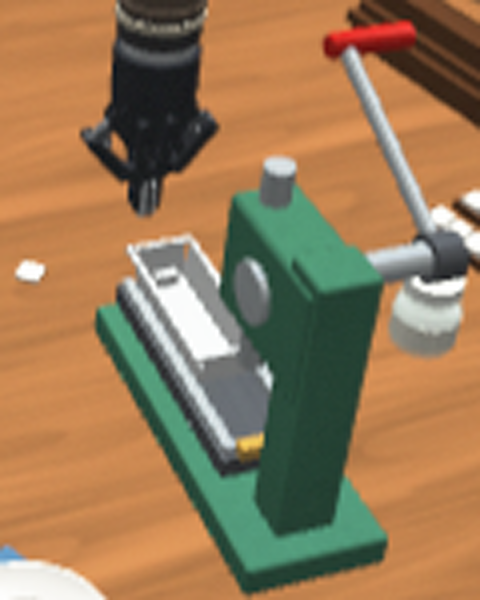

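>>> {"method": "arm_command", "body": {
  "plan": [
    [0, 0, 0.2, 1.5, 0, 0, 0],
    [0, 0, 0.3, 2.6, 0, 0, 0],
    [0, 0, 2, 2.6, 0, 0, 0],
    [0, 0, 3.5, 2.6, 0, 0, 0],
    [0, 0, 5, 2.6, 0, 0, 0],
    [0, 0, 6.5, 2.6, 0, 0, 0],
    [0, 0, 7.7, 2.6, 0, 0, 0],
    [0, 0, 8.5, 2.6, 0, 0, 0]
  ]
}}

```text
t: 13.55
tool_pos: [0.5135, 0.2481, 0.0758]
tool_rot: [2.313, 2.126, 0.0]
contact_force: [-1.0, 0.8, 1.0]
grip_width: -0.0006
```

```bash
python3 -c "
from h import *
p=.5135*np.array([.9963,-.0854])+.2905*np.array([.0854,.9963])
go([*p,.077],85.1)
"
```

```text
t 13.55 p [0.5135 0.2481 0.0758] F [-1.   0.8  1. ] w -0.0006 xang 85.18 zax [ 0.  0. -1.] 
 shift cm [-0.06  2.3  -0.12] turn [ 0.01 -0.01  0.08]
```

>>> {"method": "arm_command", "body": {
  "plan": [
    [0, -0.02, 0.3, 0, 0, 0, 0],
    [0, -0.03, 0.6, 0, 0, 0, 0],
    [0, -0.04, 0.9, 0, 0, 0, 0],
    [0, -0.05, 1.2, 0, 0, 0, 0],
    [0, -0.05, 1.5, 0, 0, 0, 0],
    [0, -0.05, 1.7, 0, 0, 0, 0],
    [0, -0.05, 1.8, 0, 0, 0, 0],
    [0, -0.05, 1.8, 0, 0, 0, 0]
  ]
}}

```text
t: 14.35
tool_pos: [0.5301, 0.2463, 0.0758]
tool_rot: [2.312, 2.127, 0.0]
contact_force: [-0.2, 0.4, -0.3]
grip_width: 0.0001
```

```bash
python3 -c "
from h import *
p=.5135*np.array([.9963,-.0854])+.2905*np.array([.0854,.9963])
go([*p,.077],85.1)
grab('scene','s9')
im=load('s9')[0];a=cv2.resize(im[130:280,260:380],None,fx=4,fy=4,interpolation=cv2.INTER_CUBIC)
cv2.imwrite('pics/s9z.png',a[:,:,::-1])
"
```

```text
t 14.35 p [0.5301 0.2463 0.0758] F [-0.2  0.4 -0.3] w 0.0001 xang 85.22 zax [ 0. -0. -1.] 
 shift cm [-0.02  0.63 -0.12] turn [0.01 0.   0.12]
```

View pics/s9z.png

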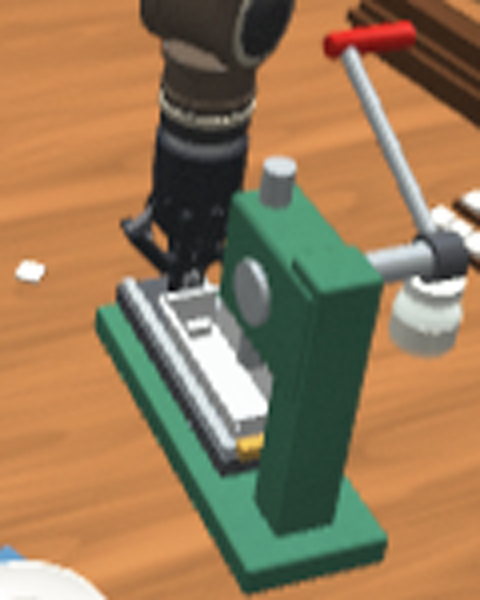

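Nearly home, with a small gap left to the brass stop. I continue in small steps and watch the force.

>>> {"method": "arm_command", "body": {
  "plan": [
    [0, 0, 0.1, 0, 0, 0, 0],
    [0, 0, 0.2, 0, 0, 0, 0],
    [0, 0, 0.3, 0, 0, 0, 0],
    [0, 0, 0.4, 0, 0, 0, 0],
    [0, 0, 0.5, 0, 0, 0, 0],
    [0, 0, 0.6, 0, 0, 0, 0],
    [0, 0, 0.6, 0, 0, 0, 0],
    [0, 0, 0.6, 0, 0, 0, 0]
  ]
}}

```text
t: 15.2
tool_pos: [0.5362, 0.2457, 0.0758]
tool_rot: [2.312, 2.127, 0.0]
contact_force: [-0.6, 0.8, 0.8]
grip_width: -0.0001
```

>>> {"method": "arm_command", "body": {
  "plan": [
    [0, 0, 0.1, 0, 0, 0, 0],
    [0, 0, 0.2, 0, 0, 0, 0],
    [0, 0, 0.3, 0, 0, 0, 0],
    [0, 0, 0.3, 0, 0, 0, 0],
    [0, 0, 0.3, 0, 0, 0, 0],
    [0, 0, 0.3, 0, 0, 0, 0],
    [0, 0, 0.3, 0, 0, 0, 0],
    [0, 0, 0.3, 0, 0, 0, 0]
  ]
}}

```text
t: 16.0
tool_pos: [0.5372, 0.2456, 0.0757]
tool_rot: [-2.31, -2.126, 0.003]
contact_force: [-7.3, 1.0, 4.4]
grip_width: 0.0004
```

Contact at about 7 N, at x_p = 0.514 against the predicted 0.5135, so the tray is home. I back off and look.

>>> {"method": "arm_command", "body": {
  "plan": [
    [0, 0, -0.3, 0, 0, 0, 0],
    [0, 0, -0.8, 0, 0, 0, 0],
    [0, 0, -2, 0, 0, 0, 0],
    [0, 0, -4, -1, 0, 0, 0],
    [0, 0, -6, -4, 0, 0, 0],
    [0, 0, -6, -7, 0, 0, 0],
    [0, 0, -6, -10, 0, 0, 0],
    [0, 0, -6, -10, 0, 0, 0]
  ]
}}

```text
t: 16.8
tool_pos: [0.4803, 0.2515, 0.1804]
tool_rot: [2.31, 2.126, 0.011]
contact_force: [0.6, 0.6, 0.8]
grip_width: 0.0
```

```bash
python3 -c "
from h import *
go([.45,.25,.077],85.1)
grab('scene','s10');grab('top','t10')
im=load('s10')[0];a=cv2.resize(im[160:270,270:370],None,fx=4,fy=4,interpolation=cv2.INTER_CUBIC)
im=load('t10')[0];b=cv2.resize(im[150:260,70:220],None,fx=4,fy=4,interpolation=cv2.INTER_CUBIC)
cv2.imwrite('pics/s10z.png',cv2.resize(np.hstack([a,b]),None,fx=.75,fy=.75)[:,:,::-1])
for n,w in(('s10',(280,360,165,275)),('t10',(160,215,110,255))):
    im,d,K,E=load(n);P=cloud(d,K,E);hsv=cv2.cvtColor(im,cv2.COLOR_RGB2HSV)
    m=big(win(*w)&(d>.3)&(P[...,2]>.078)&(P[...,2]<.094)&(hsv[...,1]<60));r=rect(P,m,'rim')
    q=P[m][:,:2];print(np.percentile(q@[.9963,-.0854],[0,1,99,100]),np.percentile(q@[.0854,.9963],[0,1,99,100]))
"
```

```text
t 16.8 p [0.4803 0.2515 0.1804] F [0.6 0.6 0.8] w 0.0 xang 85.24 zax [ 0.007  0.003 -1.   ] 
 shift cm [-0.45 -3.07 10.32] turn [ 0.37 -0.23  0.14]
rim 125 [626.8 229.9] [ 53.  162.8] 82.0 z [0.0787 0.0837 0.0874]
[0.52482902 0.52566515 0.68545138 0.68580571] [0.25754261 0.25798143 0.31014986 0.31342763]
rim 263 [628.7 239.5] [ 64.  158.2] 85.2 z [0.0787 0.0849 0.0898]
[0.52685939 0.52724344 0.68411199 0.6851043 ] [0.26019756 0.26077693 0.32374591 0.32421712]
```

View pics/s10z.png

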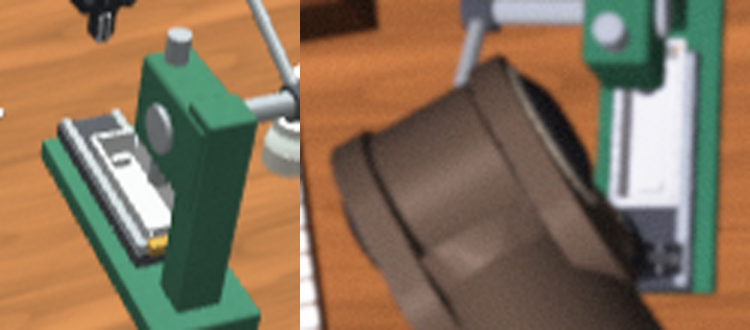

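Tray is home and level: rim centre at x_p ≈ 0.6055, between the rails. Now the lever, which I will push from above with closed fingers.

```bash
python3 -c "
from h import *
go([.53,.3945,.36],85.1)
from bench import env;print(env.read_state()['qpos'].round(2))
"
```

```text
t 16.9 p [0.4791 0.2507 0.1764] F [ 1.   0.4 -0.8] w -0.0001 xang 85.23 zax [ 0.002  0.001 -1.   ] 
 shift cm [ 14.77   3.91 -18.35] turn [ 0.09 -0.05  0.13]
[ 0.48  0.16 -0.14  1.27 -0.    0.57]
```

>>> {"method": "arm_command", "body": {
  "plan": [
    [0, 0, 0, -4, 0, 0, 0],
    [0, 0, 0, -9, 0, 0, 0],
    [0, 0, 0, -14, 0, 0, 0],
    [0, 2, 0.5, -18, 0, 0, 0],
    [0, 6, 1.5, -18.3, 0, 0, 0],
    [0, 10, 2.5, -18.3, 0, 0, 0],
    [0, 13, 3.5, -18.3, 0, 0, 0],
    [0, 14.8, 3.9, -18.3, 0, 0, 0]
  ]
}}

```text
t: 17.7
tool_pos: [0.5309, 0.397, 0.3555]
tool_rot: [-2.311, -2.128, 0.006]
contact_force: [-0.5, -0.8, 0.6]
grip_width: -0.0002
```

```bash
python3 -c "
from h import *
grab('wrist','w11');go([.53,.3945,.33],85.1)
im,d,K,E=load('w11');P=cloud(d,K,E);hsv=cv2.cvtColor(im,cv2.COLOR_RGB2HSV)
m=big((hsv[...,1]>150)&((hsv[...,0]<6)|(hsv[...,0]>174)));rect(P,m&(d>.02),'red')
ys,xs=np.where(m);print(xs.min(),xs.max(),ys.min(),ys.max())
"
```

```text
t 17.75 p [0.531  0.3986 0.3544] F [-2.7 -1.  -2.2] w 0.0002 xang 85.34 zax [-0.005 -0.002 -1.   ] 
 shift cm [-0.41 -0.05  2.44] turn [-0.25  0.15  0.24]
red 3378 [527.  395.2] [73.6 19.3] 84.9 z [0.2956 0.304  0.3062]
196 310 196 226
```

View pics/w11.png

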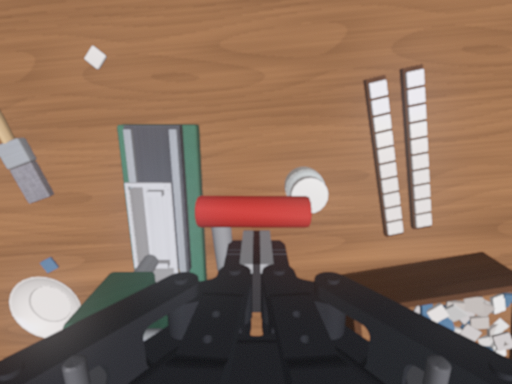

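```bash
python3 -c "
from h import *
go([.529,.395,.325],85.1)
"
```

```text
t 17.75 p [0.531  0.3986 0.3544] F [-2.7 -1.  -2.2] w 0.0002 xang 85.34 zax [-0.005 -0.002 -1.   ] 
 shift cm [-0.36 -0.15  2.94] turn [-0.25  0.15  0.24]
```

>>> {"method": "arm_command", "body": {
  "plan": [
    [0, 0, -0.1, 0.5, 0, 0, 0],
    [0, 0, -0.1, 1.5, 0, 0, 0],
    [0, 0, -0.1, 2.5, 0, 0, 0],
    [0, 0, -0.1, 3.3, 0, 0, 0],
    [0, 0, -0.1, 3.3, 0, 0, 0],
    [0, 0, -0.1, 3.3, 0, 0, 0],
    [0, 0, -0.1, 3.3, 0, 0, 0],
    [0, 0, -0.1, 3.3, 0, 0, 0]
  ]
}}

```text
t: 18.55
tool_pos: [0.5295, 0.3948, 0.3264]
tool_rot: [2.312, 2.127, 0.002]
contact_force: [-0.3, 0.1, 0.1]
grip_width: -0.0003
```

```bash
python3 -c "
from h import *
go([.529,.395,.3165],85.1)
"
```

```text
t 18.55 p [0.5295 0.3948 0.3264] F [-0.3  0.1  0.1] w -0.0003 xang 85.21 zax [ 0.001  0.001 -1.   ] 
 shift cm [ 0.01 -0.05  0.99] turn [ 0.04 -0.04  0.11]
```

>>> {"method": "arm_command", "body": {
  "plan": [
    [0, 0, -0.05, 0.8, 0, 0, 0],
    [0, 0, -0.2, 1.4, 0, 0, 0],
    [0, 0, -0.55, 2.3, 0, 0, 0],
    [0, 0, -0.85, 3.2, 0, 0, 0],
    [0, 0, -1.15, 4.1, 0, 0, 0],
    [0, 0, -1.4, 5, 0, 0, 0],
    [0, 0, -1.55, 5.9, 0, 0, 0],
    [0, 0, -1.55, 5.9, 0, 0, 0]
  ]
}}

```text
t: 19.35
tool_pos: [0.5127, 0.3963, 0.2658]
tool_rot: [-2.31, -2.127, 0.002]
contact_force: [-2.9, 1.3, 4.0]
grip_width: 0.0002
```

```bash
python3 -c "
from h import *
grab('scene','s12');grab('wrist','w12');go([.529,.395,.3165],85.1)
im=load('s12')[0];a=cv2.resize(im[60:280,270:410],None,fx=2.7,fy=2.7,interpolation=cv2.INTER_CUBIC)
im=load('w12')[0];b=cv2.resize(im[:,100:400],(402,594))
cv2.imwrite('pics/s12z.png',np.hstack([a,b])[:,:,::-1])
im,d,K,E=load('s12');P=cloud(d,K,E);hsv=cv2.cvtColor(im,cv2.COLOR_RGB2HSV)
m=win(330,380,110,220)&(hsv[...,1]>180)&((hsv[...,0]<6)|(hsv[...,0]>174))&(d>.3);rect(P,big(m),'grip')
"
```

```text
t 19.45 p [0.5134 0.3963 0.267 ] F [-3.2  0.4  4.2] w -0.0001 xang 85.24 zax [-0.  0. -1.] 
 shift cm [ 0.    1.56 -4.95] turn [-0.03 -0.02  0.14]
grip 89 [352.3 553.5] [ 64.4 518.4] 45.9 z [0.1833 0.2493 0.2573]
```

View pics/s12z.png

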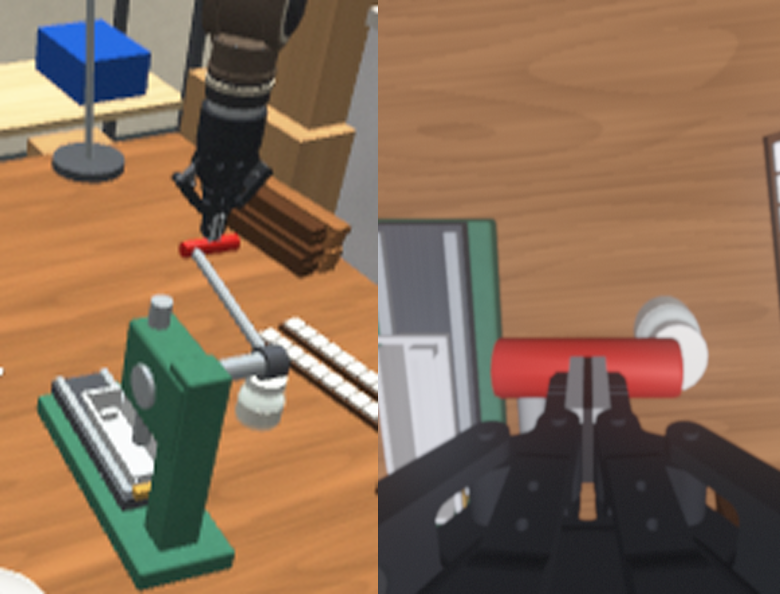

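>>> {"method": "arm_command", "body": {
  "plan": [
    [0, 0, -0.2, 0.9, 0, 0, 0],
    [0, 0, -0.4, 1.8, 0, 0, 0],
    [0, 0, -0.5, 2.8, 0, 0, 0],
    [0, 0, -0.6, 3.8, 0, 0, 0],
    [0, 0, -0.6, 4.9, 0, 0, 0],
    [0, 0, -0.5, 6, 0, 0, 0],
    [0, 0, -0.35, 7, 0, 0, 0],
    [0, 0, -0.35, 7, 0, 0, 0]
  ]
}}

```text
t: 20.25
tool_pos: [0.5102, 0.3966, 0.1956]
tool_rot: [-2.311, -2.126, 0.001]
contact_force: [-3.6, 1.8, 4.9]
grip_width: -0.0001
```

```bash
python3 -c "
from h import *
grab('wrist','w13');go([.529,.395,.3165],85.1)
im=load('w13')[0];cv2.imwrite('pics/w13z.png',im[:,:,::-1])
"
```

```text
t 20.3 p [0.5102 0.3966 0.1965] F [-3.9  1.1  4.6] w -0.0002 xang 85.22 zax [-0.001  0.    -1.   ] 
 shift cm [  0.     1.88 -12.  ] turn [-0.05 -0.01  0.12]
```

View pics/w13z.png

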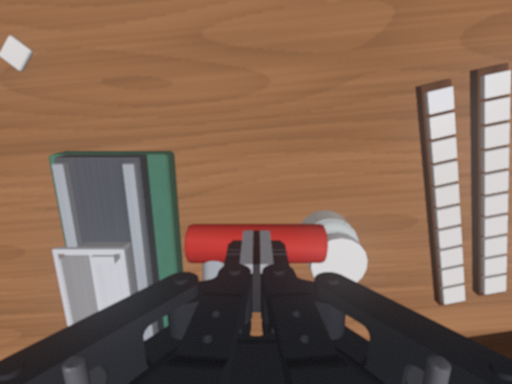

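>>> {"method": "arm_command", "body": {
  "plan": [
    [0, 0, 0.2, 0.9, 0, 0, 0],
    [0, 0, 0.4, 1.8, 0, 0, 0],
    [0, 0, 0.75, 2.8, 0, 0, 0],
    [0, 0, 1.1, 3.8, 0, 0, 0],
    [0, 0, 1.55, 4.8, 0, 0, 0],
    [0, 0, 1.95, 5.7, 0, 0, 0],
    [0, 0, 2.3, 6.4, 0, 0, 0],
    [0, 0, 2.3, 6.6, 0, 0, 0]
  ]
}}

```text
t: 21.1
tool_pos: [0.5339, 0.3947, 0.1315]
tool_rot: [2.312, 2.127, 0.002]
contact_force: [-4.3, 0.2, 12.2]
grip_width: 0.0001
```

```bash
python3 -c "
from h import *
grab('wrist','w14');go([.529,.395,.3165],85.1)
"
```

```text
t 21.15 p [0.5338 0.3947 0.1318] F [-4.2  0.8  7.6] w 0.0005 xang 85.21 zax [ 0.001  0.001 -1.   ] 
 shift cm [ 1.000e-02 -4.600e-01 -1.847e+01] turn [ 0.06 -0.05  0.11]
```

View pics/w14.png

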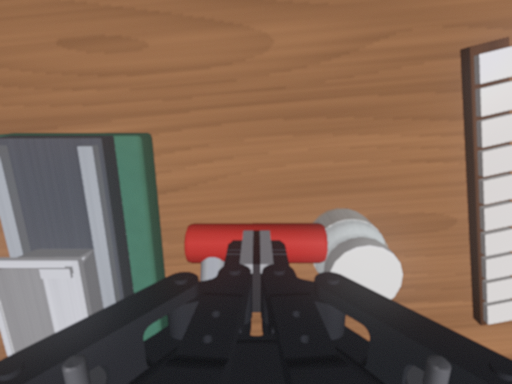

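>>> {"method": "arm_command", "body": {
  "plan": [
    [0, 0, 0, 0.1, 0, 0, 0],
    [0, 0, 0, 0.2, 0, 0, 0],
    [0, 0, 0, 0.3, 0, 0, 0],
    [0, 0, 0, 0.3, 0, 0, 0],
    [0, 0, 0, 0.3, 0, 0, 0],
    [0, 0, 0, 0.3, 0, 0, 0],
    [0, 0, 0, 0.3, 0, 0, 0],
    [0, 0, 0, 0.3, 0, 0, 0]
  ]
}}

```text
t: 21.95
tool_pos: [0.534, 0.3947, 0.1312]
tool_rot: [2.312, 2.126, 0.006]
contact_force: [-5.9, -2.4, 15.9]
grip_width: -0.0001
```

```bash
python3 -c "
from h import *
grab('scene','s15');go([.529,.395,.3165],85.1)
im,d,K,E=load('s15');a=cv2.resize(im[60:280,270:410],None,fx=2.7,fy=2.7,interpolation=cv2.INTER_CUBIC)
cv2.imwrite('pics/s15z.png',a[:,:,::-1])
P=cloud(d,K,E);hsv=cv2.cvtColor(im,cv2.COLOR_RGB2HSV)
m=win(300,400,110,260)&(hsv[...,1]>180)&((hsv[...,0]<6)|(hsv[...,0]>174))&(d>.3)&(P[...,0]>.45)
if m.sum():rect(P,big(m),'grip')
"
```

```text
t 22.0 p [0.5339 0.3948 0.1312] F [-5.7 -1.6 16.4] w -0.0002 xang 85.21 zax [ 0.003  0.002 -1.   ] 
 shift cm [  0.02  -0.44 -18.53] turn [ 0.18 -0.12  0.11]
grip 31 [546.  411.7] [18.8 34.3] 11.4 z [0.1125 0.1166 0.1241]
```

View pics/s15z.png

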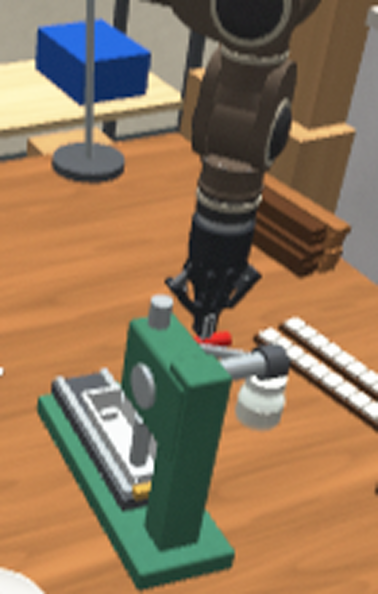

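The lever is at its stop: 16 N with no further travel, and the ram is down in the tray. Now I ease it back along the same arc.

>>> {"method": "arm_command", "body": {
  "plan": [
    [0, 0, 0, -0.5, 0, 0, 0],
    [0, 0, -0.35, -1.2, 0, 0, 0],
    [0, 0, -0.75, -2.1, 0, 0, 0],
    [0, 0, -1.2, -3, 0, 0, 0],
    [0, 0, -1.5, -3.9, 0, 0, 0],
    [0, 0, -1.8, -4.8, 0, 0, 0],
    [0, 0, -2.05, -5.7, 0, 0, 0],
    [0, 0, -2.2, -6.4, 0, 0, 0]
  ]
}}

```text
t: 22.8
tool_pos: [0.514, 0.3963, 0.1944]
tool_rot: [2.31, 2.123, 0.009]
contact_force: [4.8, -0.3, 5.6]
grip_width: 0.0002
```

```bash
python3 -c "
from h import *
grab('wrist','w16');go([.529,.395,.3165],85.1)
"
```

```text
t 22.85 p [0.5138 0.3963 0.1956] F [ 2.3 -1.3  5.5] w -0.0002 xang 85.16 zax [ 0.007  0.001 -1.   ] 
 shift cm [  0.02   1.61 -12.08] turn [ 0.41 -0.11  0.06]
```

View pics/w16.png

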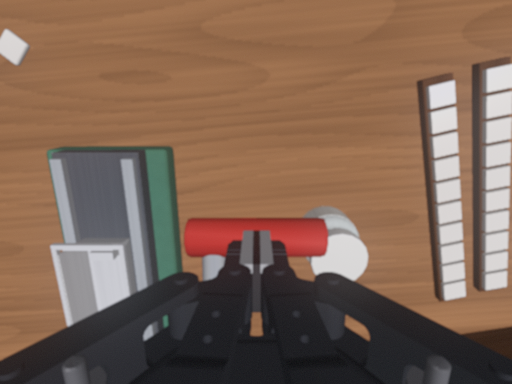

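>>> {"method": "arm_command", "body": {
  "plan": [
    [0, 0, -0.35, -0.8, 0, 0, 0],
    [0, 0, -0.55, -1.7, 0, 0, 0],
    [0, 0, -0.65, -2.6, 0, 0, 0],
    [0, 0, -0.65, -3.5, 0, 0, 0],
    [0, 0, -0.6, -4.4, 0, 0, 0],
    [0, 0, -0.5, -5.3, 0, 0, 0],
    [0, 0, -0.4, -6.2, 0, 0, 0],
    [0, 0, -0.3, -6.9, 0, 0, 0]
  ]
}}

```text
t: 23.65
tool_pos: [0.5085, 0.3966, 0.2614]
tool_rot: [-2.312, -2.127, 0.0]
contact_force: [2.7, -0.1, 3.2]
grip_width: 0.0003
```

```bash
python3 -c "
from h import *
grab('wrist','w17');go([.529,.395,.33],85.1)
"
```

```text
t 23.7 p [0.5088 0.3966 0.2625] F [ 0.8 -2.8  4.2] w -0.0 xang 85.21 zax [ 0.001  0.001 -1.   ] 
 shift cm [ 0.01  2.04 -6.75] turn [ 0.05 -0.04  0.11]
```

View pics/w17.png

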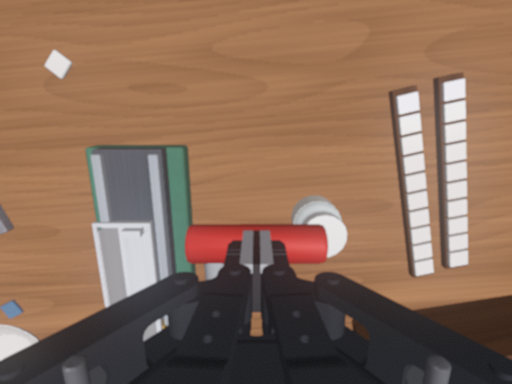

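>>> {"method": "arm_command", "body": {
  "plan": [
    [0, 0, 0.2, -0.8, 0, 0, 0],
    [0, 0, 0.4, -1.6, 0, 0, 0],
    [0, 0, 0.65, -2.4, 0, 0, 0],
    [0, 0, 0.9, -3.2, 0, 0, 0],
    [0, 0, 1.2, -4, 0, 0, 0],
    [0, 0, 1.45, -4.6, 0, 0, 0],
    [0, 0, 1.7, -5.2, 0, 0, 0],
    [0, 0, 1.8, -5.6, 0, 0, 0]
  ]
}}

```text
t: 24.5
tool_pos: [0.5266, 0.3951, 0.3171]
tool_rot: [-2.312, -2.127, 0.0]
contact_force: [0.2, -0.2, 0.5]
grip_width: 0.0
```

>>> {"method": "arm_command", "body": {
  "plan": [
    [0, 0, 0, -0.3, 0, 0, 0],
    [0, 0, 0, -0.6, 0, 0, 0],
    [0, 0, 0, -1, 0, 0, 0],
    [0, 0, 0, -1.5, 0, 0, 0],
    [0, 0, 0, -2.5, 0, 0, 0],
    [0, 0, 0, -4, 0, 0, 0],
    [0, 0, 0, -6, 0, 0, 0],
    [0, 0, 0, -6, 0, 0, 0]
  ]
}}

```text
t: 25.3
tool_pos: [0.5265, 0.3953, 0.3795]
tool_rot: [2.312, 2.127, 0.006]
contact_force: [-0.5, -0.2, 0.5]
grip_width: 0.0001
```

```bash
python3 -c "
from h import *
grab('scene','s18');grab('wrist','w18');go([.45,.25,.36],85.1)
im,d,K,E=load('s18');cv2.imwrite('pics/s18z.png',cv2.resize(im[60:310,130:430],None,fx=2.4,fy=2.4,interpolation=cv2.INTER_CUBIC)[:,:,::-1])
P=cloud(d,K,E);hsv=cv2.cvtColor(im,cv2.COLOR_RGB2HSV)
m=win(300,400,110,260)&(hsv[...,1]>180)&((hsv[...,0]<6)|(hsv[...,0]>174))&(d>.3)&(P[...,0]>.45)
if m.sum():rect(P,big(m),'grip')
m=big(win(280,360,165,275)&(d>.3)&(P[...,2]>.078)&(P[...,2]<.094)&(hsv[...,1]<60));rect(P,m,'trayrim')
m=big(win(160,225,235,300)&(d>.3)&(P[...,2]>.068)&(P[...,2]<.09));rect(P,m,'stackrim')
"
```

```text
t 25.4 p [0.5266 0.3954 0.3767] F [ 0.1  0.5 -0.7] w 0.0005 xang 85.22 zax [ 0.001  0.001 -1.   ] 
 shift cm [-15.13  -6.43   1.66] turn [ 0.04 -0.03  0.12]
grip 121 [534.6 393. ] [75.9 19.5] 83.6 z [0.2892 0.2994 0.3054]
trayrim 121 [627.7 232.7] [ 53.6 162.3] 85.6 z [0.0789 0.0837 0.0875]
stackrim 364 [ 653.7 -192.4] [162.6  63.9] 19.0 z [0.0684 0.077  0.0808]
```

View pics/s18z.png

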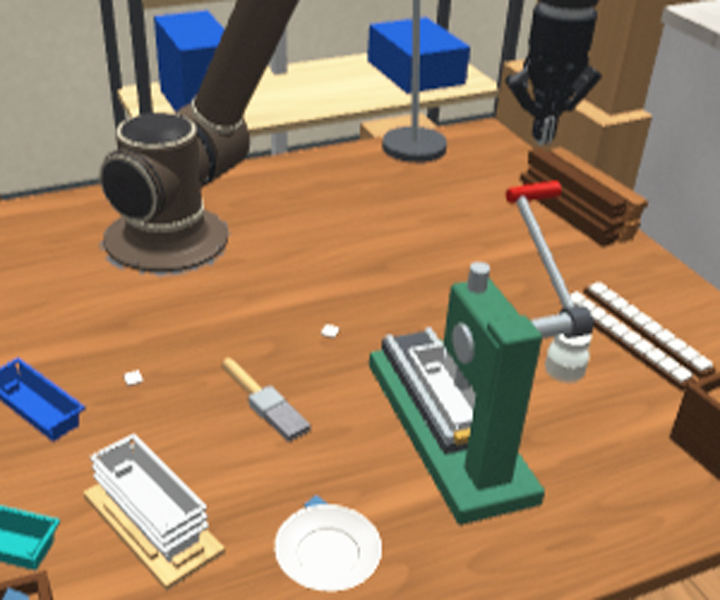

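```bash
python3 -c "
from h import *
grab('top','t18')
for n,w in(('s18',(280,360,165,275)),('t18',(160,215,110,255))):
    im,d,K,E=load(n);P=cloud(d,K,E);hsv=cv2.cvtColor(im,cv2.COLOR_RGB2HSV)
    m=big(win(*w)&(d>.3)&(P[...,2]>.078)&(P[...,2]<.094)&(hsv[...,1]<60));r=rect(P,m,'rim')
    q=P[m][:,:2];print(np.percentile(q@[.9963,-.0854],[0,1,99,100]),np.percentile(q@[.0854,.9963],[0,1,99,100]))
"
```

```text
rim 121 [627.7 232.7] [ 53.6 162.3] 85.6 z [0.0789 0.0837 0.0875]
[0.52417909 0.52629178 0.68567607 0.68673263] [0.25799937 0.25836329 0.31120893 0.31158813]
rim 141 [596.5 266.3] [118.9  49.3] 19.8 z [0.0786 0.0848 0.0897]
[0.52650254 0.52703692 0.6335288  0.63482815] [0.26970327 0.27134727 0.32381818 0.32472868]
```

View pics/t18.png

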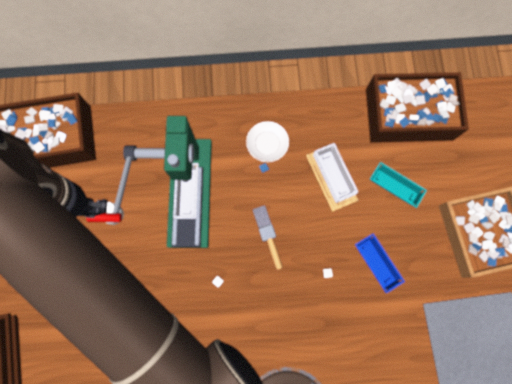

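The tray hasn't moved (near rim at x_p 0.5265 before and after). The lever is up, nothing is being touched, and the dish, brush and jar are in their places.

```bash
python3 -c "
from bench import env
print(env.hand_in());print(env.read_state()['t'])"
```

```text
the job is handed in; nothing more can be done
None
the job is handed in; nothing more can be done
```

The job is handed in, at about 25 s of the allowed 72 s. No verdict was reported.

I lifted the top tray straight off the stack, set it on the bed about 80 mm short of home, and pushed it against the brass stop. I then pushed the lever down from above and eased it back up the same arc with the fingers in contact the whole way.

**Tray:**
- The push onto the stop met about 7 N, within 1 mm of where home was predicted.
- The final pictures put the tray's rim about 1–2 mm from my estimate of home along the rails. That is within camera error.
- The near rim had not moved after the lever stroke.
- In the last top view, the rectangle fitted to the tray came out wrong (119 × 49 mm) because only part of the rim was picked up, so I relied on the near-rim position and the scene view there.

**Lever:**
- At the bottom it stood against its stop at 16 N with no further travel, with the grip about 110 mm above the table.
- Afterwards the grip stood back at its rest height of about 0.30 m.
- I could not read the lever's angle or speed directly. The fingers' return pace works out to about 0.45 rad/s, against the 2.2 rad/s limit.

**Rest of the scene:**
- The other three trays are still nested in the cradle, with the next tray's rim at about 80 mm as expected.
- The dish, brush and jar look unmoved in the pictures.
- The gripper ended about 5 cm clear of the lever, touching nothing.

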